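Hang a slotted board carrier on the headed pin of a repair stand

TASK

Lift the slotted circuit-board carrier out of its grey rack and hang it on the pin of the blue-headed repair stand, with the circuit board facing away from the stand's post: bring the open side of the slot over the pin between the blue block and the red disc, slide it sideways to the closed end of the slot, and let it down until it hangs upright from the notch. Work gently, by feel: the height of the pin is set by hand and is not known exactly, and the carrier must not be forced or banged against the stand. Let go of it, and leave the jar, screwdriver, drone and remote control where they are.

Things in the scene. Friction and masses are not known exactly. Their poses are not given: they have to be found in the camera images.
- carrier: Aluminium plate 6 mm thick, 0.22 to 0.42 kg, green circuit board in front, orange grip tab on top; stands upright in the rack. Origin: its lower edge, mid thickness, under the notch. x = plate normal, board side; y = along its width, to the slot's open side; z up. Outline (mm): lower part y -37..28, z 0..84; left part y -37..-5, z 84..130; prong over the slot y 5..55, z 96..130.
- slot (a point): Middle of the L-shaped slot's closed end: y 0, z 90 mm in the carrier's frame, same axes. The level leg is 12 mm high (z 84..96), open at +y; its lower lip ends at y 28, the prong above it at y 55. Its end wall is at y -5. There a notch 10 mm wide (y -5..5) rises to z 108.
- seat (a point): Where the pin's axis lies in the carrier once it hangs: x 0, y 0, z 104 mm in the carrier's frame (4 mm under the notch's top), same axes.
- prong (a point): Lower outer corner of the prong, mid thickness: y 55, z 96 mm in the carrier's frame, same axes.
- board (a point): Middle of the circuit board's front: x 9, y -4, z 50 mm in the carrier's frame, same axes. The board and its parts fill x 3..13, y -30..22, z 28..72.
- grip (a point): Middle of the orange grip tab: x 0, y 0, z 150 mm in the carrier's frame, same axes. The tab is 10 mm thick (x), 40 wide (y), 36 high (z 130..166), to be pinched from above.
- rack: Fixed grey block 64 x 101 mm, 30 mm high. The carrier stands in its groove, 7.6 mm wide, floor 10 mm above the table, its origin and axes in line with the rack's. Origin: underside, below the carrier's; z up.
- stand: Fixed stand: steel foot (x -75..35, y -50..50, 12 mm high), tube, and a telescoping blue block with a level pin, 8 mm in diameter, along +x at y 0. Origin: underside of the foot, below the back face of the red disc on the pin's end; z up. The blue block (x -45..-11 mm, y -13..13) reaches 13 mm above and 14 mm below the pin's axis.
- gap (a point): Fixed point of the stand, same axes, on the pin's line seen from above: middle of the 11 mm gap (x -11..0 in the stand's frame) between blue block and red disc (18 mm diameter, 6 mm thick). It lies 145 mm above the table, but the pin's axis is clamped anywhere from 130 to 160 mm: its true height is not reported, find it by touch or sight. The clamp does not yield.
- jar: Screw jar, 40 mm in diameter, 50 mm high, blue cap. Origin: middle of its underside. Leave alone.
- driver: Screwdriver 150 mm long lying on the table, along its x. Leave alone.
- drone: Folding drone, about 235 x 185 mm with its arms, 50 mm high. Origin: middle of its underside. Leave alone.
- remote: Opened remote control, 90 x 150 mm, 55 mm high with its sticks. Origin: middle of its underside. Leave alone.
Things that resemble listed ones, but are neither listed nor needed, are in the scene too. Of the things that look like the carrier, the smallest one is meant.

How it is judged:
By the outcome, as a careful person would: the job done as asked, in the order asked, and still so for the second after the job is handed in, with the robot touching nothing.
It also fails if it takes over 61 s, if anything falls off the work surface, if the arm or the gripper's body presses on something with over 40 N, if the wrist force passes 120 N, or if a joint passes its speed limit or range.

ROBOT

A 6-joint arm with a two-finger parallel gripper is mounted at the origin on the work surface. World frame = base frame: x ahead of the robot, y to its left, z up, the work surface at z = 0. Lengths are in m, angles in rad, forces in N, time in s.
With the tool pointing down it reaches from about 0.325 to 1 m from the base axis. Payload 5.1 kg.
Tool frame: the origin (TCP) lies at the very end of the fingers, on their centre line; the grasp point (between the pads) lies 19 mm behind it; z points along the fingers, x is the direction in which the jaws open and shut, and the axes are right-handed (so a half turn about z gives the same grasp; the last joint's range is limited). The gripper opens to 85 mm and grips with 20 to 120 N. Pads are 22 mm wide; open, the fingers measure 114 mm over their backs; the gripper's body (76 mm by 85 mm) begins 54 mm behind the grasp point. The pads swing forward as they close: fully open they stand 13 mm farther back than shut.
Start: joints at [-1.203, 0.124, 1.65, -0, 1.367, -0.083], TCP at [0.283, -0.585, 0.231] pointing down, gripper open.
Joint ranges: [-2.61, 2.61], [-1.02, 2.33], [0.03, 2.71], [-1.35, 4.49], [0.32, 2.68], [-2.91, 2.91]. Speed limits (rad/s): [2.57, 2.57, 3.14, 3.14, 3.14, 3.14].

INTERFACE

Orientations are given as a 3x3 rotation matrix whose columns are the frame's x, y, z axes.
In Python, from rig import r, cams gives the robot as it stands.
- The arm moves only by the shell command python3 -m handwheel 'ROWS' [OPENING] [FORCE]. ROWS is JSON, a list of rows, each an object of numbers: "x", "y", "z": the shift along the tool's x, y, z in cm; "ax", "ay", "az": the turn, a rotation vector about the tool's x, y, z in rad. In form: [{"x": .., "y": .., "z": .., "ax": .., "ay": .., "az": ..}, ...]. A call has 1 to 12 rows; each row is the pose to reach, as a shift and turn from the pose commanded when the call began, along the tool's axes at that moment; what a row does not reach only later rows make up. A row lasts 1/8 s, in which the tool goes at most 62.5 mm and 10.7 degrees, less where a joint would pass 70% of its speed; a pose out of reach is approached as far as the arm can. A call with a gripper value outside its range is refused whole. OPENING is the opening, from 0 (shut) to 1 (fully open), set as the call begins (- or left out, the last holds). The fingers move at their own pace and stop on an object; FORCE is the grip in N (left out, the last holds). Time passes only in rows, so rows that repeat a pose let the fingers close. It gives the time, the measured TCP pose, the force and the opening at its end, in the units of the state.
- r.observe(): the state, without advancing time (a new reading comes with each control period).
- cams.camera(name): name is "scene" or "top" or "wrist"; returns (picture, depth): 420x560x3 uint8, red, green, blue; 420x560 float32, m along the optical axis (not along the pixel's ray), 0 where there is no reading.
- cams.calibration(name): a dict with "fx", "fy", "cx", "cy" (pixels), "k1" (the pictures are not rectified: a ray, as slopes to the right and down, at radius r is drawn at 1 + k1 r^2 times it, then the intrinsics apply), "cam_to_world" (4x4, takes a point from camera to world coordinates). Camera axes: x right, y up, looking along -z (the intrinsics and any distortion apply to the point x, -y, -z); pixel columns grow to the right and rows downward; lengths in m; the calibration is good to about 2 mm. A picture is of the moment at which its call begins: read the wrist's pose just before it. calibration takes no time and is no camera call; for the wrist camera it gives the pose at the moment of the call.
- r.finish_job(): hands the job in, once; it reports no verdict.
The state is a dict: "time": time; "q": joint angles; "joint_vel": joint speeds; "effort": joint torques, N m; "tcp_pos": TCP position; "tcp_rot": TCP orientation; "wrist_force": force on the tool from outside, world axes, zero at the start; "wrist_torque": the same for the moment, N m; "grip_width": opening from 0.0 (shut) to 1.0 (fully open).
Only numpy, scipy, OpenCV 4.12 (cv2) and the standard library are available. Lean on these libraries where they do the work, as an engineer would, in place of code of your own. Each camera call takes 0.05 s, during which the arm holds its last target.

## Working session

There is one attempt and no reset: what is moved stays moved. The work goes in short steps, Python scripts to look and compute and a shell command to move; the robot and the scene stay as the last step left them, time stands still between calls to the robot, and variables do not carry over. Pictures are saved under pics/ and viewed, and the job is handed in when it is done.

```bash
ls; mkdir -p pics; python3 - <<'E'
from rig import r, cams
import cv2,numpy as np
print(r.observe())
for n in ["scene","top","wrist"]:
    p,d=cams.camera(n); c=cams.calibration(n); print(n,{k:(np.round(v,4).tolist()) for k,v in c.items()})
    cv2.imwrite(f"pics/{n}0.png",p[:,:,::-1]); np.save(f"pics/{n}0_d.npy",d)
E
```

```text
pics
{'time': 0.0, 'q': array([-1.20259400e+00,  1.24477683e-01,  1.65172255e+00,  3.38285732e-05,
        1.36749330e+00, -8.25733147e-02]), 'joint_vel': array([-9.94645050e-04, -7.86251540e-04,  2.38421114e-04,  6.00853141e-05,
        8.78220459e-04, -1.04410359e-03]), 'effort': array([ 8.17979399e-04, -4.23602235e+01, -3.65455163e+01,  2.32707669e-05,
        6.75311036e-03, -1.63921834e-05]), 'tcp_pos': array([ 0.28295167, -0.58448254,  0.23004207]), 'tcp_rot': array([[ 4.35656888e-01, -9.00112521e-01, -7.25276284e-04],
       [-9.00110384e-01, -4.35657443e-01,  1.97199391e-03],
       [-2.09098842e-03, -2.06284013e-04, -9.99997793e-01]]), 'wrist_force': array([-0.12370167,  0.76155886,  0.12717442]), 'wrist_torque': array([ 0.00203887, -0.018942  , -0.01476615]), 'grip_width': 0.9992438742616286}
scene {'fx': 452.2577, 'fy': 452.2577, 'cx': 285.187, 'cy': 207.6894, 'k1': 0.0037, 'cam_to_world': [[-0.0279, -0.7209, 0.6925, 1.2215], [0.9996, -0.022, 0.0174, 0.0113], [0.0027, 0.6927, 0.7212, 0.8042], [0.0, 0.0, 0.0, 1.0]]}
top {'fx': 477.6363, 'fy': 477.6363, 'cx': 270.5766, 'cy': 223.7788, 'k1': -0.1587, 'cam_to_world': [[-0.0105, 0.9851, -0.1719, 0.3773], [-0.9999, -0.01, 0.0038, -0.0007], [0.002, 0.172, 0.9851, 1.2449], [0.0, 0.0, 0.0, 1.0]]}
wrist {'fx': 345.5748, 'fy': 345.5748, 'cx': 275.6339, 'cy': 211.2034, 'k1': 0.0102, 'cam_to_world': [[0.4363, 0.866, 0.2443, 0.3453], [-0.8998, 0.4204, 0.1165, -0.5559], [-0.0018, -0.2706, 0.9627, 0.3724], [0.0, 0.0, 0.0, 1.0]]}
```

View pics/scene0.png

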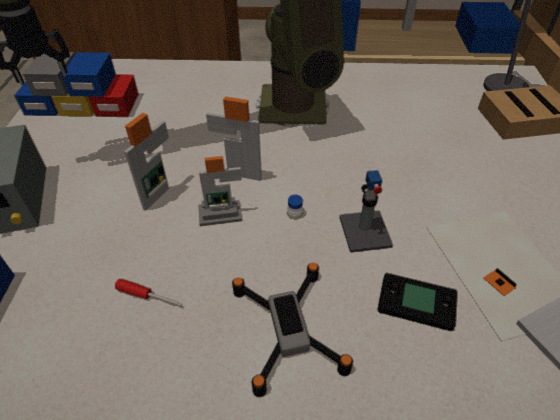

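View pics/top0.png

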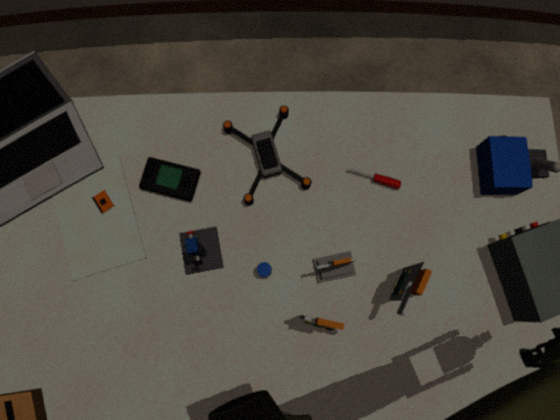

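View pics/wrist0.png

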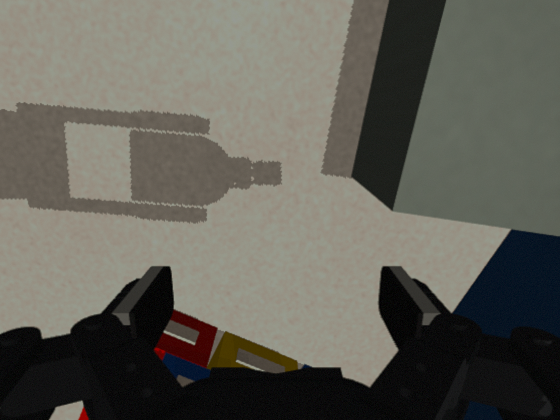

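```bash
python3 - <<'E'
import cv2
a=cv2.imread("pics/scene0.png"); b=cv2.imread("pics/top0.png")
cv2.imwrite("pics/cr1.png",cv2.resize(a[140:260,120:280],None,fx=5,fy=5,interpolation=cv2.INTER_CUBIC))
cv2.imwrite("pics/cr2.png",cv2.resize(a[160:260,330:400],None,fx=6,fy=6,interpolation=cv2.INTER_CUBIC))
c=b[220:335,170:330]; c=cv2.convertScaleAbs(c,alpha=1.8)
cv2.imwrite("pics/cr3.png",cv2.resize(c,None,fx=5,fy=5,interpolation=cv2.INTER_CUBIC))
c=b[220:335,280:440]; c=cv2.convertScaleAbs(c,alpha=1.8)
cv2.imwrite("pics/cr4.png",cv2.resize(c,None,fx=5,fy=5,interpolation=cv2.INTER_CUBIC))
E
```

```text
(no output)
```

View pics/cr1.png

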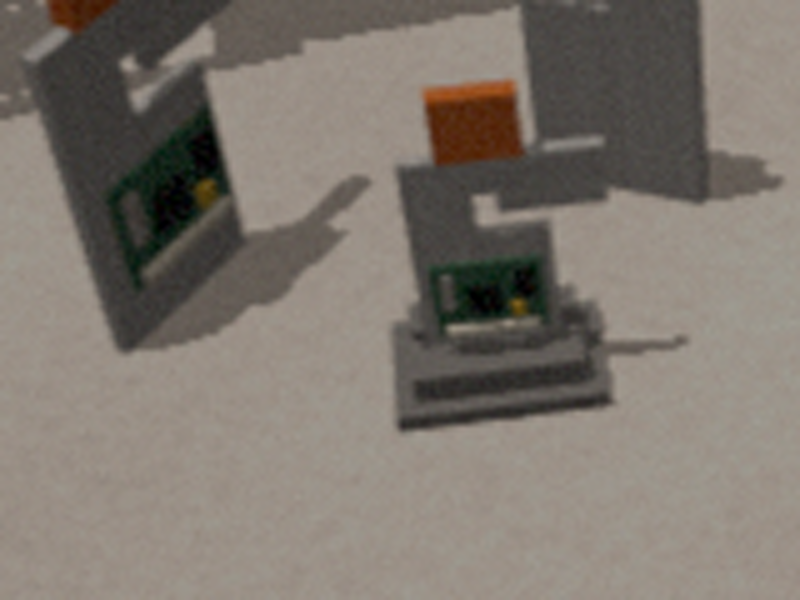

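View pics/cr2.png

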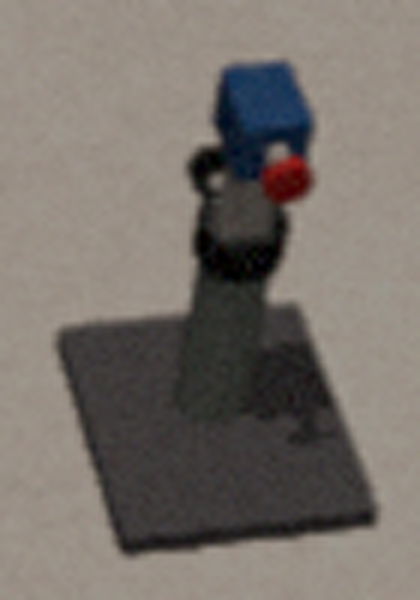

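View pics/cr3.png

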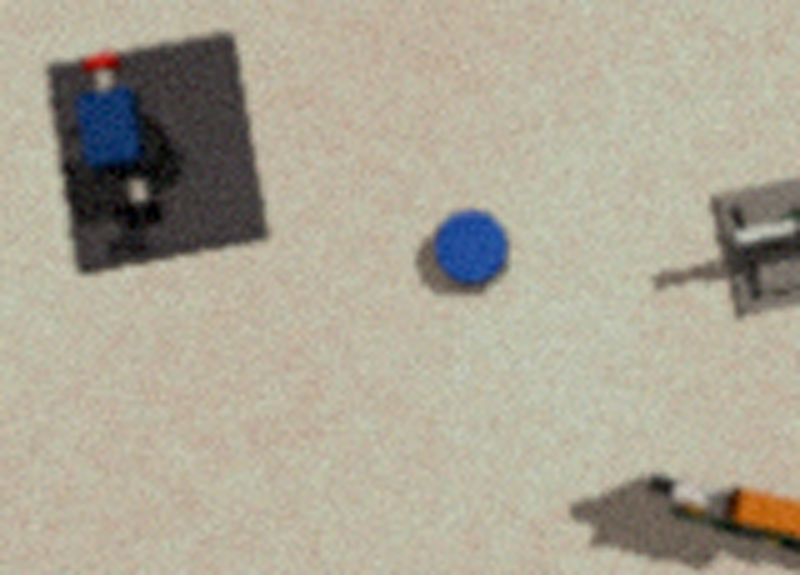

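View pics/cr4.png

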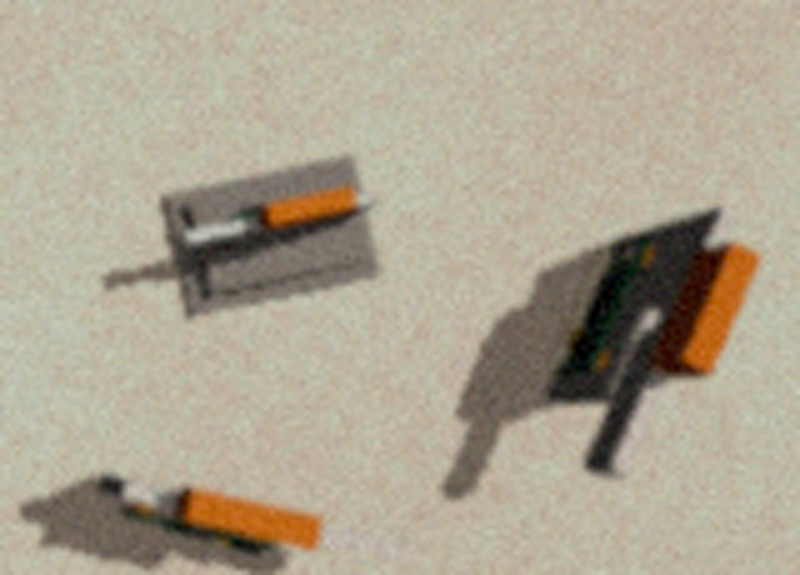

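```bash
cat > h.py <<'E'
import numpy as np, cv2
def ray(c,u,v):
    xd=(u-c["cx"])/c["fx"]; yd=(v-c["cy"])/c["fy"]; x,y=xd,yd
    for _ in range(20):
        s=1+c["k1"]*(x*x+y*y); x,y=xd/s,yd/s
    M=np.array(c["cam_to_world"]); d=M[:3,:3]@np.array([x,-y,-1.]); return M[:3,3],d
def plane(c,u,v,z):
    o,d=ray(c,u,v); return o+d*(z-o[2])/d[2]
def tri(rs):
    A=np.zeros((3,3)); b=np.zeros(3)
    for o,d in rs:
        d=d/np.linalg.norm(d); P=np.eye(3)-np.outer(d,d); A+=P; b+=P@o
    p=np.linalg.solve(A,b)
    e=[np.linalg.norm((np.eye(3)-np.outer(d,d)/(d@d))@(p-o)) for o,d in rs]
    return p,e
def proj(c,p):
    M=np.array(c["cam_to_world"]); q=M[:3,:3].T@(np.asarray(p)-M[:3,3]); x,y=q[0]/-q[2],-q[1]/-q[2]
    s=1+c["k1"]*(x*x+y*y); return np.array([c["cx"]+c["fx"]*x*s,c["cy"]+c["fy"]*y*s])
def hsvmask(bgr,lo,hi):
    return cv2.inRange(cv2.cvtColor(bgr,cv2.COLOR_BGR2HSV),np.array(lo),np.array(hi))
def blobs(m,roi,amin=15):
    z=np.zeros_like(m); u0,v0,u1,v1=roi; z[v0:v1,u0:u1]=m[v0:v1,u0:u1]
    cs,_=cv2.findContours(z,cv2.RETR_EXTERNAL,cv2.CHAIN_APPROX_NONE)
    return [c for c in cs if cv2.contourArea(c)>amin]
E
python3 - <<'E'
from rig import cams
from h import *
np.set_printoptions(precision=4,suppress=True)
S=cams.calibration("scene");T=cams.calibration("top")
s=cv2.imread("pics/scene0.png");t=cv2.imread("pics/top0.png")
# tab
for nm,im,roi in(("s",s,(195,145,235,185)),("t",t,(300,245,370,280))):
    for c in blobs(hsvmask(im,(4,150,80),(20,255,255)),roi):
        print(nm,"tab",cv2.contourArea(c),cv2.minAreaRect(c),cv2.boundingRect(c))
for nm,im,roi in(("s",s,(355,160,395,210)),("t",t,(175,225,215,275))):
    for c in blobs(hsvmask(im,(100,120,40),(130,255,255)),roi,6): print(nm,"blue",cv2.contourArea(c),cv2.minAreaRect(c))
    for k in((0,130,60),(8,255,255)),((170,130,60),(180,255,255)):
      for c in blobs(hsvmask(im,*k),roi,3): print(nm,"red",cv2.contourArea(c),cv2.minAreaRect(c))
# foot corners from top crop (cr3: off 170,220 /5)
for z,pts in((0.012,[(48,65),(235,35),(268,238),(80,272)]),):
    P=[plane(T,170+(u-2)/5,220+(v-2)/5,z) for u,v in pts]; print("foot",np.array(P)); print(np.mean(P,0),[np.linalg.norm(P[i]-P[(i+1)%4]) for i in range(4)],[np.degrees(np.arctan2(*(P[(i+1)%4]-P[i])[[1,0]])) for i in range(4)])
P=[plane(T,280+(u-2)/5,220+(v-2)/5,0.030) for u,v in[(162,198),(352,156),(380,272),(190,315)]]
print("rack",np.array(P),np.mean(P,0),[np.linalg.norm(P[i]-P[(i+1)%4]) for i in range(4)],[np.degrees(np.arctan2(*(P[(i+1)%4]-P[i])[[1,0]])) for i in range(4)])
E
```

```text
s tab 223.0 ((214.13414001464844, 164.2073211669922), (14.797825813293457, 17.22732162475586), 83.6598129272461) (205, 156, 19, 17)
t tab 51.0 ((342.0146484375, 260.56829833984375), (4.050895690917969, 16.692485809326172), 77.90524291992188) (334, 257, 17, 8)
s blue 150.0 ((373.72308349609375, 179.78463745117188), (17.612932205200195, 12.899612426757812), 82.87498474121094)
s red 28.0 ((377.0000305175781, 189.50001525878906), (6.260990142822266, 7.602630138397217), 63.43495178222656)
t blue 128.0 ((191.02700805664062, 244.6621551513672), (14.138313293457031, 11.343530654907227), 80.53767395019531)
t red 9.0 ((190.0, 232.0), (2.0, 6.0), 90.0)
foot [[0.5714 0.2348 0.012 ]
 [0.5864 0.1362 0.012 ]
 [0.4798 0.1183 0.012 ]
 [0.4627 0.216  0.012 ]]
[0.5251 0.1763 0.012 ] [np.float64(0.09974431561146747), np.float64(0.10816316626178155), np.float64(0.09919018074786796), np.float64(0.11031145706903499)] [np.float64(-81.3441940933394), np.float64(-170.47219358273983), np.float64(99.89112345972973), np.float64(9.81066118873716)]
rack [[ 0.4965 -0.1102  0.03  ]
 [ 0.5168 -0.2087  0.03  ]
 [ 0.457  -0.2211  0.03  ]
 [ 0.4366 -0.1231  0.03  ]] [ 0.4767 -0.1658  0.03  ] [np.float64(0.10061285316399181), np.float64(0.061077483538093294), np.float64(0.10008600243981924), np.float64(0.061199205486628466)] [np.float64(-78.32336381822383), np.float64(-168.3262525631917), np.float64(101.74503439146065), np.float64(12.167072912883336)]
```

```bash
cat > go.py <<'E'
# work out shift/turn to reach target TCP xyz, yaw(deg) of tool x (tool down)
import sys; from rig import r; from h import *
from scipy.spatial.transform import Rotation as Ro
np.set_printoptions(precision=4,suppress=True)
x,y,z,yaw=map(float,sys.argv[1:5])
o=r.observe(); R=np.array(o["tcp_rot"]); a=np.radians(yaw)
X=np.array([np.cos(a),np.sin(a),0]);Z=np.array([0,0,-1.]);G=np.column_stack([X,np.cross(Z,X),Z])
print("cm",100*R.T@(np.array([x,y,z])-o["tcp_pos"]),"rot",Ro.from_matrix(R.T@G).as_rotvec(),"t",o["time"],"tcp",o["tcp_pos"])
print("tool yaw",np.degrees(np.arctan2(R[1,0],R[0,0])),"F",o["wrist_force"],"M",o["wrist_torque"],"w",o["grip_width"])
E
python3 go.py 0.485 -0.130 0.32 12
```

```text
cm [-32.1352 -37.9907  -8.9108] rot [-0.0012  0.0013 -1.3295] t 0.15 tcp [ 0.283  -0.5846  0.2303]
tool yaw -64.17281209273266 F [ 0.1333 -0.4387  0.6434] M [ 0.0335 -0.0237  0.065 ] w 1.0001162615202654
```

```bash
python3 -m handwheel '[{"z":-6},{"x":-3,"y":-4,"z":-9,"az":-0.15},{"x":-6.5,"y":-8,"z":-9,"az":-0.3},{"x":-10,"y":-12,"z":-9,"az":-0.45},{"x":-13.5,"y":-16,"z":-9,"az":-0.6},{"x":-17,"y":-20,"z":-9,"az":-0.75},{"x":-20.5,"y":-24,"z":-9,"az":-0.9},{"x":-24,"y":-28,"z":-9,"az":-1.05},{"x":-27.5,"y":-32,"z":-9,"az":-1.2},{"x":-30.5,"y":-36,"z":-9,"az":-1.3},{"x":-32.1,"y":-38,"z":-9,"az":-1.33},{"x":-32.1,"y":-38,"z":-9,"az":-1.33}]' 1; python3 go.py 0.485 -0.13 0.32 12
cat > look.py <<'E'
import sys; from rig import r,cams; from h import *; import pickle
n,cam=sys.argv[1],sys.argv[2]
c=cams.calibration(cam); p,d=cams.camera(cam); cv2.imwrite(f"pics/{n}.png",p[:,:,::-1]); pickle.dump((c,d),open(f"pics/{n}.pkl","wb"))
E
python3 look.py w1 wrist
```

```text
cm [-32.1352 -37.9907  -8.9108] rot [-0.0012  0.0013 -1.3295] t 0.15 tcp [ 0.283  -0.5846  0.2303]
tool yaw -64.17281209273266 F [ 0.1333 -0.4387  0.6434] M [ 0.0335 -0.0237  0.065 ] w 1.0001162615202654$[0]: bad value
```

View pics/w1.png

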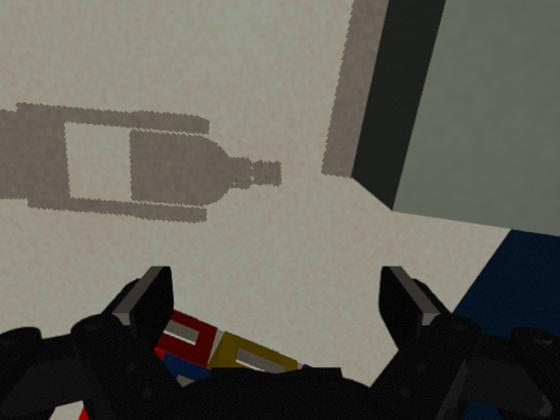

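```bash
python3 -m handwheel '[{"x":0,"y":0,"z":-6,"ax":0,"ay":0,"az":0},{"x":-3,"y":-4,"z":-9,"ax":0,"ay":0,"az":-0.15},{"x":-6.5,"y":-8,"z":-9,"ax":0,"ay":0,"az":-0.3},{"x":-10,"y":-12,"z":-9,"ax":0,"ay":0,"az":-0.45},{"x":-13.5,"y":-16,"z":-9,"ax":0,"ay":0,"az":-0.6},{"x":-17,"y":-20,"z":-9,"ax":0,"ay":0,"az":-0.75},{"x":-20.5,"y":-24,"z":-9,"ax":0,"ay":0,"az":-0.9},{"x":-24,"y":-28,"z":-9,"ax":0,"ay":0,"az":-1.05},{"x":-27.5,"y":-32,"z":-9,"ax":0,"ay":0,"az":-1.2},{"x":-30.5,"y":-36,"z":-9,"ax":0,"ay":0,"az":-1.3},{"x":-32.1,"y":-38,"z":-9,"ax":0,"ay":0,"az":-1.33},{"x":-32.1,"y":-38,"z":-9,"ax":0,"ay":0,"az":-1.33}]' 1; python3 go.py 0.485 -0.13 0.32 12
python3 look.py w1 wrist
```

```text
time: 1.7
tcp_pos: [0.4857, -0.1292, 0.3211]
tcp_rot: [[0.977, 0.211, -0.0], [0.211, -0.977, 0.0], [-0.0, -0.0, -1.0]]
wrist_force: [-0.3, -0.4, 0.1]
grip_width: 1.004
cm [-0.0808  0.0651  0.1126] rot [-0.0002  0.0004  0.0036] t 1.7 tcp [ 0.4857 -0.1292  0.3211]
tool yaw 12.203408846314005 F [-0.2574 -0.4203  0.1133] M [ 0.0589  0.0242 -0.0283] w 1.003790391077849
```

View pics/w1.png

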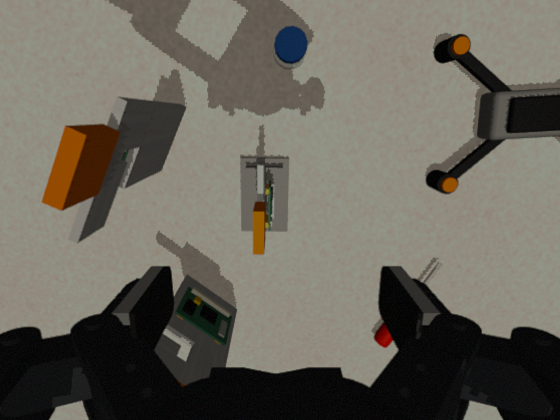

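```bash
python3 - <<'E'
import cv2
a=cv2.imread("pics/w1.png"); cv2.imwrite("pics/w1c.png",cv2.resize(a[145:265,215:315],None,fx=5,fy=5,interpolation=cv2.INTER_CUBIC))
E
```

```text
(no output)
```

View pics/w1c.png

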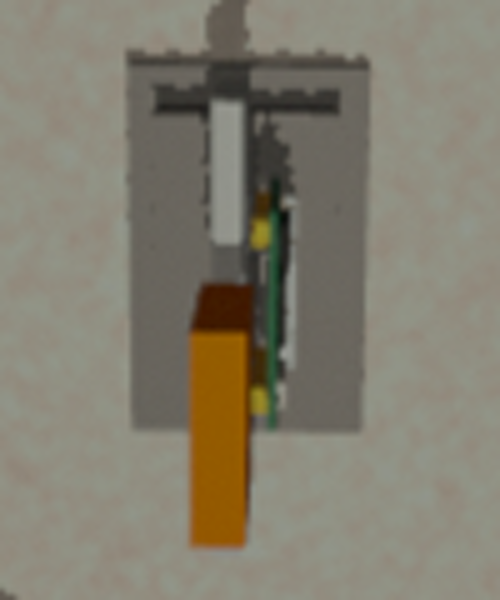

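```bash
python3 - <<'E'
from rig import cams
from h import *
import pickle
np.set_printoptions(precision=4,suppress=True)
S=cams.calibration("scene");T=cams.calibration("top")
W,d=pickle.load(open("pics/w1.pkl","rb"))
px=lambda x,y:(215+x/5-.4,145+y/5-.4)
cen=px(218.5,438.5)
print("tri",tri([ray(W,*cen),ray(T,342.0,260.57)]))
c=[px(191,330),px(246,330),px(246,547),px(191,547)]
P=np.array([plane(W,*q,0.176) for q in c]);print(P,P.mean(0),[np.linalg.norm(P[i]-P[(i+1)%4]) for i in range(4)])
for i in(1,3): e=(P[(i+1)%4]-P[i]);print("edge yaw",np.degrees(np.arctan2(e[1],e[0])))
print("top at .176",plane(T,342.0,260.57,.176))
M=np.array(W["cam_to_world"]); 
for q in(cen,px(226,170),px(330,300)): 
    dd=d[int(q[1]+.5),int(q[0]+.5)]; o,r_=ray(W,*q); print("depth pt",o+r_*dd)
R=[px(127,62),px(369,66),px(362,431),px(132,429)]
P=np.array([plane(W,*q,0.030) for q in R]);print("rack",P,P.mean(0),[np.linalg.norm(P[i]-P[(i+1)%4]) for i in range(4)],[np.degrees(np.arctan2(*(P[(i+1)%4]-P[i])[[1,0]])) for i in range(4)])
E
```

```text
tri (array([ 0.4782, -0.1652,  0.1728]), [np.float64(0.0002634180021142615), np.float64(0.00026341800211423036)])
[[ 0.4693 -0.1456  0.176 ]
 [ 0.4786 -0.1435  0.176 ]
 [ 0.4868 -0.183   0.176 ]
 [ 0.4772 -0.1851  0.176 ]] [ 0.478  -0.1643  0.176 ] [np.float64(0.009490592707168056), np.float64(0.04028322487380631), np.float64(0.009835237988718435), np.float64(0.04028798064829239)]
edge yaw -78.28779982283059
edge yaw 101.2220771841371
top at .176 [ 0.4782 -0.1648  0.176 ]
depth pt [ 0.4779 -0.1638  0.1763]
depth pt [ 0.4694 -0.1237  0.1397]
depth pt [ 0.5019 -0.1729  0.026 ]
rack [[ 0.4389 -0.1228  0.03  ]
 [ 0.4981 -0.1109  0.03  ]
 [ 0.5176 -0.2051  0.03  ]
 [ 0.4581 -0.2174  0.03  ]] [ 0.4782 -0.1641  0.03  ] [np.float64(0.06036284579996186), np.float64(0.09612053394239936), np.float64(0.06084262347370048), np.float64(0.09656510407326285)] [np.float64(11.310361325889346), np.float64(-78.29096625767019), np.float64(-168.2689672097464), np.float64(101.42349771137265)]
```

```bash
python3 go.py 0.478 -0.1645 0.143 11.75
```

```text
cm [-1.4254  3.1983 17.8135] rot [0.0002 0.0006 0.0062] t 1.75 tcp [ 0.4853 -0.1302  0.3211]
tool yaw 12.105624564918221 F [-0.6217 -0.3512 -0.7336] M [ 0.0407  0.007  -0.0464] w 0.998328380574595
```

```bash
python3 -m handwheel '[{"x":-1.4,"y":3.2,"z":4,"ax":0,"ay":0,"az":0.006},{"x":-1.4,"y":3.2,"z":9,"ax":0,"ay":0,"az":0.006},{"x":-1.4,"y":3.2,"z":12,"ax":0,"ay":0,"az":0.006},{"x":-1.4,"y":3.2,"z":12,"ax":0,"ay":0,"az":0.006}]' 0.5 ; python3 go.py 0.478 -0.1645 0.143 11.75; python3 look.py w2 wrist
```

```text
time: 2.25
tcp_pos: [0.476, -0.1652, 0.1982]
tcp_rot: [[0.98, 0.2, -0.006], [0.2, -0.98, 0.002], [-0.005, -0.004, -1.0]]
wrist_force: [-0.1, -0.6, 0.0]
grip_width: 0.501
cm [ 0.2388 -0.0047  5.5154] rot [-0.0036  0.0053 -0.0033] t 2.25 tcp [ 0.476  -0.1652  0.1982]
tool yaw 11.562698823539783 F [-0.1353 -0.6378  0.0166] M [ 0.0125  0.035  -0.0298] w 0.5012802161287189
```

View pics/w2.png

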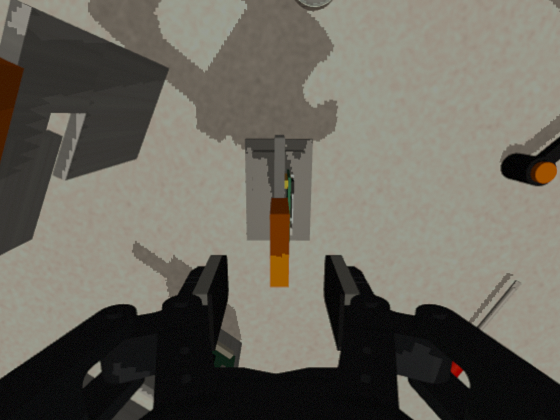

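```bash
python3 -m handwheel '[{"x":0,"y":0,"z":0,"ax":0,"ay":0,"az":0}]' ; python3 go.py 0.478 -0.1645 0.143 11.75
```

```text
time: 2.42
tcp_pos: [0.4792, -0.1658, 0.2036]
tcp_rot: [[0.979, 0.202, 0.003], [0.202, -0.979, -0.002], [0.003, 0.002, -1.0]]
wrist_force: [-0.1, 0.6, 0.1]
grip_width: 0.497
cm [-0.1127 -0.1636  6.0623] rot [ 0.0022 -0.0028 -0.0018] t 2.425 tcp [ 0.4792 -0.1658  0.2036]
tool yaw 11.645121079591593 F [-0.138   0.6113  0.0607] M [0.0138 0.0272 0.0379] w 0.49670311829471314
```

```bash
python3 -m handwheel '[{"x":0,"y":0,"z":0,"ax":0,"ay":0,"az":0},{"x":0,"y":0,"z":0,"ax":0,"ay":0,"az":0}]' ; python3 go.py 0.478 -0.1645 0.143 11.75
```

```text
time: 2.68
tcp_pos: [0.4789, -0.165, 0.2026]
tcp_rot: [[0.979, 0.203, 0.002], [0.203, -0.979, -0.001], [0.002, 0.001, -1.0]]
wrist_force: [0.8, 0.7, 0.2]
grip_width: 0.5
cm [-0.085  -0.0766  5.9597] rot [ 0.0013 -0.0017 -0.001 ] t 2.675 tcp [ 0.4789 -0.165   0.2026]
tool yaw 11.692138592041408 F [0.7691 0.724  0.2459] M [-0.0002  0.0234 -0.0336] w 0.49997503235979424
```

```bash
python3 -m handwheel '[{"x":0,"y":-0.05,"z":1.5,"ax":0,"ay":0,"az":0},{"x":0,"y":-0.05,"z":3,"ax":0,"ay":0,"az":0},{"x":0,"y":-0.05,"z":4.5,"ax":0,"ay":0,"az":0},{"x":0,"y":-0.05,"z":5.5,"ax":0,"ay":0,"az":0},{"x":0,"y":-0.05,"z":5.8,"ax":0,"ay":0,"az":0},{"x":0,"y":-0.05,"z":5.8,"ax":0,"ay":0,"az":0},{"x":0,"y":-0.05,"z":5.8,"ax":0,"ay":0,"az":0}]' ; python3 go.py 0.478 -0.1645 0.143 11.75; python3 look.py w3 wrist
```

```text
time: 3.55
tcp_pos: [0.4787, -0.1645, 0.144]
tcp_rot: [[0.979, 0.203, 0.001], [0.203, -0.979, -0.001], [0.001, 0.001, -1.0]]
wrist_force: [0.0, -1.0, 0.6]
grip_width: 0.497
cm [-0.0666 -0.0172  0.1041] rot [ 0.0008 -0.001  -0.0011] t 3.55 tcp [ 0.4787 -0.1645  0.144 ]
tool yaw 11.686120182673864 F [ 0.0218 -1.0289  0.5634] M [-0.0144 -0.0293  0.0439] w 0.49668741920518816
```

View pics/w3.png

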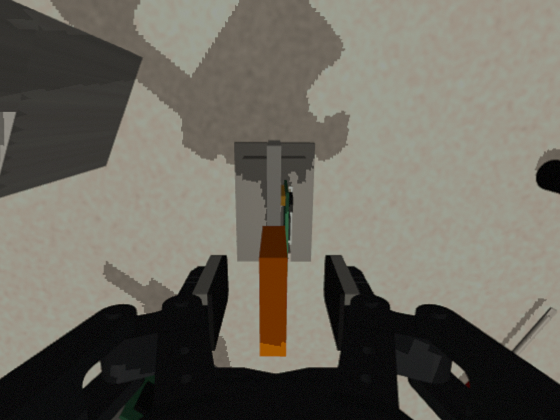

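```bash
python3 -m handwheel '[{"x":-0.06,"y":0,"z":0,"ax":0,"ay":0,"az":0},{"x":-0.06,"y":0,"z":0,"ax":0,"ay":0,"az":0},{"x":-0.06,"y":0,"z":0,"ax":0,"ay":0,"az":0},{"x":-0.06,"y":0,"z":0,"ax":0,"ay":0,"az":0},{"x":-0.06,"y":0,"z":0,"ax":0,"ay":0,"az":0},{"x":-0.06,"y":0,"z":0,"ax":0,"ay":0,"az":0}]' 0 60; python3 go.py 0.478 -0.1645 0.143 11.75
```

```text
time: 4.35
tcp_pos: [0.4779, -0.1645, 0.1437]
tcp_rot: [[0.979, 0.203, 0.001], [0.203, -0.979, -0.0], [0.001, 0.0, -1.0]]
wrist_force: [0.1, 0.4, 3.3]
grip_width: 0.11
cm [ 0.0117 -0.0016  0.0745] rot [ 0.0004 -0.0005 -0.001 ] t 4.35 tcp [ 0.4779 -0.1645  0.1437]
tool yaw 11.69091801241312 F [0.0721 0.3653 3.287 ] M [-0.0181  0.0433 -0.0474] w 0.10995622213625333
```

```bash
python3 -m handwheel '[{"x":0,"y":0,"z":-0.3,"ax":0,"ay":0,"az":0},{"x":0,"y":0,"z":-1,"ax":0,"ay":0,"az":0},{"x":0,"y":0,"z":-2.2,"ax":0,"ay":0,"az":0},{"x":0,"y":0,"z":-4,"ax":0,"ay":0,"az":0},{"x":0,"y":0,"z":-6,"ax":0,"ay":0,"az":0},{"x":0,"y":0,"z":-8.5,"ax":0,"ay":0,"az":0},{"x":0,"y":0,"z":-10,"ax":0,"ay":0,"az":0},{"x":0,"y":0,"z":-10.5,"ax":0,"ay":0,"az":0},{"x":0,"y":0,"z":-10.5,"ax":0,"ay":0,"az":0}]'; python3 go.py 0.52 0.06 0.28 9.5; python3 look.py w4 wrist;python3 look.py s4 scene
```

```text
time: 5.48
tcp_pos: [0.4775, -0.1644, 0.2483]
tcp_rot: [[0.979, 0.203, -0.0], [0.203, -0.979, 0.0], [-0.0, -0.0, -1.0]]
wrist_force: [-0.4, 0.2, -2.8]
grip_width: 0.105
cm [  8.7035 -21.1151  -3.1705] rot [-0.      0.0001  0.0382] t 5.475 tcp [ 0.4775 -0.1644  0.2483]
tool yaw 11.687332645846498 F [-0.3694  0.1949 -2.7608] M [-0.0207  0.0233 -0.0393] w 0.10465543758667181
```

View pics/w4.png

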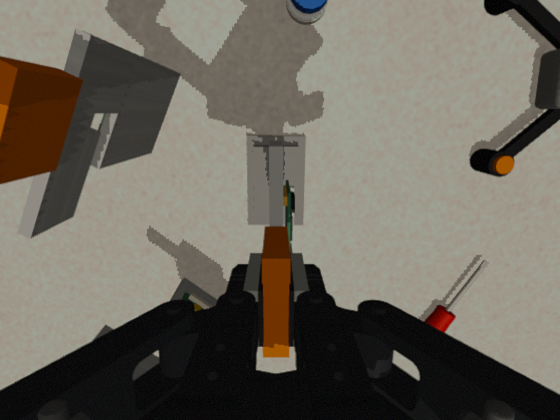

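View pics/s4.png

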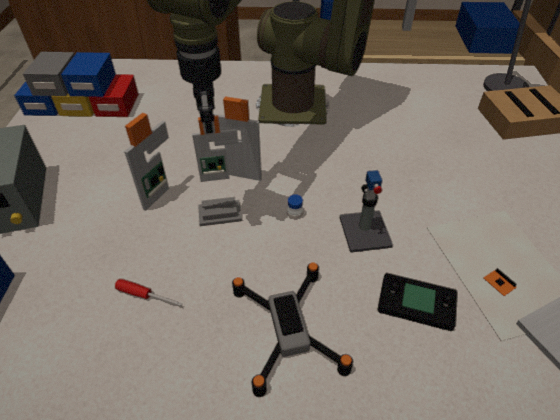

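```bash
python3 -m handwheel '[{"x":0.5,"y":-1,"z":-2,"ax":0,"ay":0,"az":0},{"x":1.5,"y":-4,"z":-3.2,"ax":0,"ay":0,"az":0.01},{"x":3,"y":-8,"z":-3.2,"ax":0,"ay":0,"az":0.02},{"x":5,"y":-12,"z":-3.2,"ax":0,"ay":0,"az":0.03},{"x":6.5,"y":-16,"z":-3.2,"ax":0,"ay":0,"az":0.038},{"x":8,"y":-20,"z":-3.2,"ax":0,"ay":0,"az":0.038},{"x":9,"y":-22.5,"z":-3.2,"ax":0,"ay":0,"az":0.038},{"x":9.5,"y":-23.5,"z":-3.2,"ax":0,"ay":0,"az":0.038},{"x":9.5,"y":-23.5,"z":-3.2,"ax":0,"ay":0,"az":0.038},{"x":9.5,"y":-23.5,"z":-3.2,"ax":0,"ay":0,"az":0.038},{"x":9.5,"y":-23.5,"z":-3.2,"ax":0,"ay":0,"az":0.038}]'; python3 go.py 0.523 0.085 0.28 9.5; python3 look.py w5 wrist;python3 look.py s5 scene
```

```text
time: 6.95
tcp_pos: [0.523, 0.0841, 0.2804]
tcp_rot: [[0.986, 0.164, -0.0], [0.164, -0.986, -0.0], [-0.0, 0.0, -1.0]]
wrist_force: [-0.2, 0.2, -2.0]
grip_width: 0.107
cm [ 0.0129 -0.0902  0.0383] rot [ 0.0001  0.     -0.0012] t 6.95 tcp [0.523  0.0841 0.2804]
tool yaw 9.432038666272753 F [-0.1525  0.2252 -2.0134] M [0.0071 0.0026 0.0025] w 0.1074631311686872
```

View pics/w5.png

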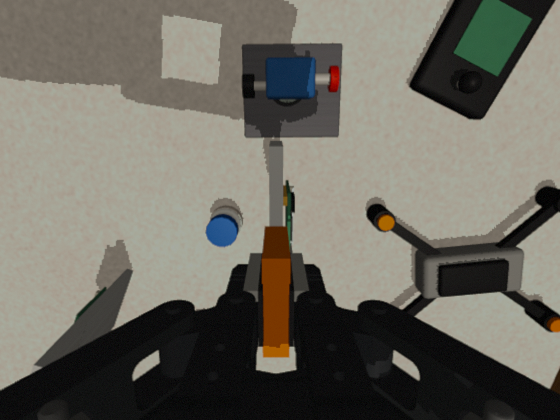

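View pics/s5.png

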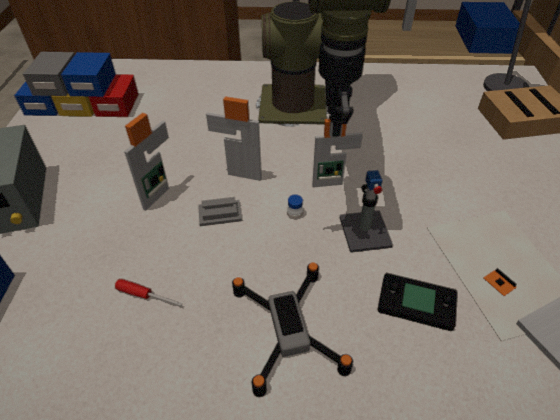

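```bash
python3 - <<'E'
from h import *; import pickle
np.set_printoptions(precision=4,suppress=True)
W,d=pickle.load(open("pics/w5.pkl","rb"));S,ds=pickle.load(open("pics/s5.pkl","rb"))
a=cv2.imread("pics/w5.png");s=cv2.imread("pics/s5.png")
cv2.imwrite("pics/w5c.png",cv2.resize(a[30:250,230:360],None,fx=6,fy=6,interpolation=cv2.INTER_CUBIC)[:600*2])
cv2.imwrite("pics/w5c.png",cv2.resize(a[35:150,235:350],None,fx=5,fy=5,interpolation=cv2.INTER_CUBIC))
cv2.imwrite("pics/s5c.png",cv2.resize(s[115:215,305:395],None,fx=6,fy=6,interpolation=cv2.INTER_CUBIC))
def wp(u,v,c,dd): o,r_=ray(c,u,v); return o+r_*dd[int(round(v)),int(round(u))]
for u,v in[(280,70),(291,70),(305,70),(280,85),(305,85),(291,78),(275,150),(276,180),(276,200),(322,79),(334,78)]: print((u,v),wp(u,v,W,d))
E
```

```text
(280, 70) [0.5105 0.1795 0.1714]
(291, 70) [0.5178 0.1807 0.1715]
(305, 70) [0.5271 0.1822 0.172 ]
(280, 85) [0.5121 0.17   0.1726]
(305, 85) [0.5289 0.1728 0.1727]
(291, 78) [0.5187 0.1757 0.1718]
(275, 150) [0.5145 0.1363 0.2751]
(276, 180) [0.517  0.1239 0.2759]
(276, 200) [0.5185 0.1149 0.2748]
(322, 79) [0.5407 0.1796 0.162 ]
(334, 78) [0.5479 0.1808 0.1687]
```

View pics/w5c.png

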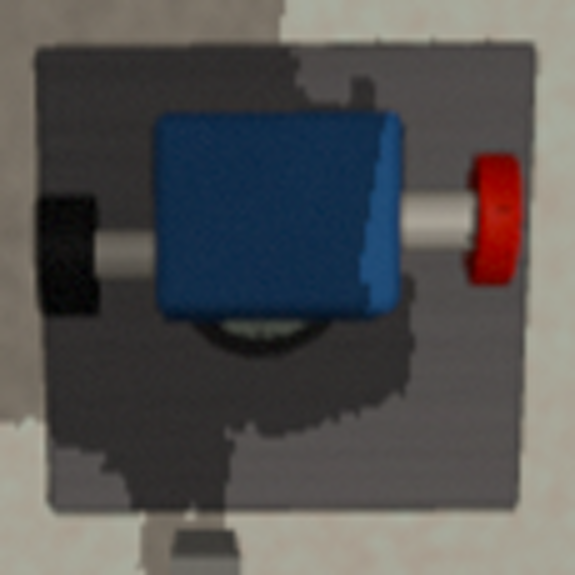

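View pics/s5c.png

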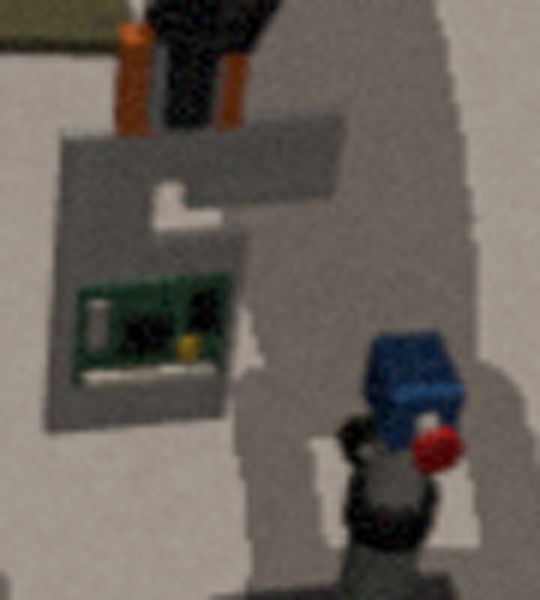

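```bash
python3 - <<'E'
from h import *; import pickle
np.set_printoptions(precision=4,suppress=True)
W,d=pickle.load(open("pics/w5.pkl","rb"));S,ds=pickle.load(open("pics/s5.pkl","rb"))
p=lambda x,y:(235+x/5-.4,35+y/5-.4)
ps=lambda x,y:(305+x/6-.4,115+y/6-.4)
yaw=[]
for n,a,b,z in(("foot bottom",(48,508),(518,508),.012),("foot top",(38,48),(535,44),.012),("foot left",(48,508),(38,48),.012),("foot right",(518,508),(535,44),.012),("block near",(165,318),(390,318),.172),("block far",(165,113),(395,113),.172)):
    A=plane(W,*p(*a),z);B=plane(W,*p(*b),z);e=B-A;print(n,A,B,np.linalg.norm(e),np.degrees(np.arctan2(e[1],e[0])))
F=np.mean([plane(W,*p(*q),.012) for q in((48,508),(518,508),(535,44),(38,48))],0)
a=np.radians(9.4);X=np.array([np.cos(a),np.sin(a),0]);Y=np.array([-np.sin(a),np.cos(a),0])
print("foot c",F,"gap from foot",F+X*(.020-.0055))
for z in(.157,.159,.161):
  print(z,"pin",plane(W,*p(438,220),z),"discback",plane(W,*p(472,220),z+.004),"blockfront",plane(W,*p(403,215),z+.013), "blocky", (plane(W,*p(395,318),z+.013)+plane(W,*p(395,113),z+.013))/2)
# disc front-face centre: scene (437,449)
o=ray(S,*ps(437,449))
# triangulate against wrist disc centre-plane: intersect scene ray with vertical plane thru pin line
P=plane(W,*p(438,220),.159)
o,dv=ray(S,*ps(437,449)); t=((P-o)@Y)/(dv@Y); print("scene disc ray at pin plane",o+dv*t, "along X from discback", (o+dv*t-plane(W,*p(472,220),.163))@X)
print(tri([ray(S,*ps(437,449)),ray(W,*p(518,220))]))
# prong tip check: scene lower outer corner (332,196); expected
o=np.array([.523,.0841,.2804-.1337]);print("prong exp",o+Y*.055+[0,0,.096]);
for q,n in(((332,196),"corner"),((345,113),"top corner"),((62,135),"left top")):
  A=S;oo,dv=ray(S,*ps(*q)); t=((o-oo)@X)/(dv@X); v=oo+dv*t-o; print(n,[v@Y,v[2]])
# prong end top in wrist crop (178..235, 530) 
v=plane(W,*p(206,534),.2767)-o; print("wrist prong end",v@X,v@Y)
E
```

```text
foot bottom [0.4802 0.1203 0.012 ] [0.588  0.1383 0.012 ] 0.10922933224304994 9.457289637126038
foot top [0.4645 0.2165 0.012 ] [0.5706 0.235  0.012 ] 0.10768468829793346 9.855152297929306
foot left [0.4802 0.1203 0.012 ] [0.4645 0.2165 0.012 ] 0.09749092696695225 99.29409523282725
foot right [0.588  0.1383 0.012 ] [0.5706 0.235  0.012 ] 0.09824649249925574 100.19769677473185
block near [0.5051 0.1602 0.172 ] [0.5357 0.1653 0.172 ] 0.03099379097474226 9.449429638240955
block far [0.501  0.1859 0.172 ] [0.5313 0.1909 0.172 ] 0.030719886963734896 9.440016535776213
foot c [0.5258 0.1775 0.012 ] gap from foot [0.5401 0.1799 0.012 ]
0.157 pin [0.5413 0.1804 0.157 ] discback [0.5456 0.1808 0.161 ] blockfront [0.535  0.1788 0.17  ] blocky [0.534  0.1784 0.17  ]
0.159 pin [0.5411 0.1802 0.159 ] discback [0.5454 0.1805 0.163 ] blockfront [0.5349 0.1786 0.172 ] blocky [0.5338 0.1782 0.172 ]
0.161 pin [0.5409 0.18   0.161 ] discback [0.5451 0.1803 0.165 ] blockfront [0.5347 0.1784 0.174 ] blocky [0.5337 0.1779 0.174 ]
scene disc ray at pin plane [0.5521 0.182  0.1666] along X from discback 0.006944413225962836
(array([0.5514, 0.1817, 0.1659]), [np.float64(0.00048763152956609956), np.float64(0.0004876315295661327)])
prong exp [0.514  0.1384 0.2427]
corner [np.float64(0.05713485348408637), np.float64(0.09696314249096413)]
top corner [np.float64(0.05719028062443083), np.float64(0.13059028085661636)]
left top [np.float64(-0.034761807911592356), np.float64(0.13112907281696148)]
wrist prong end 0.0004818064548080883 0.05660968730710785
```

```bash
python3 - <<'E'
from h import *; import pickle
np.set_printoptions(precision=4,suppress=True)
W,d=pickle.load(open("pics/w5.pkl","rb"));S,ds=pickle.load(open("pics/s5.pkl","rb"))
ps=lambda x,y:(305+x/6-.4,115+y/6-.4)
a=np.radians(9.45);X=np.array([np.cos(a),np.sin(a),0])
G=np.array([.5401,.1798,.159])
for n,q,dx in(("disc",(437,449),.0115),("block front top L",(385,388),-.0055),("R",(463,384),-.0055),("block back top",(378,338),-.0395),("br",(443,333),-.0395)):
    o,dv=ray(S,*ps(*q)); t=((G+X*dx-o)@X)/(dv@X); print(n,o+dv*t)
s=ds
for u,v in((377,190),(376,184),(373,177)):
    o,dv=ray(S,u,v);print(o+dv*s[v,u])
# tilt of carrier via scene: none
E
```

```text
disc [0.5514 0.1822 0.1658]
block front top L [0.5371 0.1641 0.1804]
R [0.5326 0.1912 0.1788]
block back top [0.5023 0.1662 0.1722]
br [0.4985 0.1894 0.1717]
[0.5487 0.1823 0.1617]
[0.536  0.1809 0.1666]
[0.5225 0.1752 0.1735]
```

```bash
python3 go.py 0.5465 0.1387 0.216 9.45
```

```text
cm [ 3.2098 -4.9883  6.4331] rot [ 0.0001  0.0001 -0.0002] t 7.05 tcp [0.523  0.0842 0.2803]
tool yaw 9.440809718891002 F [ 0.3616  0.8503 -1.889 ] M [ 0.0008  0.0005 -0.0114] w 0.10767726270146219
```

```bash
python3 -m handwheel '[{"x":1,"y":0,"z":0,"ax":0,"ay":0,"az":0},{"x":2.2,"y":0,"z":0,"ax":0,"ay":0,"az":0},{"x":3.0,"y":-0.5,"z":0,"ax":0,"ay":0,"az":0},{"x":3.2,"y":-2,"z":0.5,"ax":0,"ay":0,"az":0},{"x":3.2,"y":-3.5,"z":2,"ax":0,"ay":0,"az":0},{"x":3.2,"y":-4.5,"z":3.5,"ax":0,"ay":0,"az":0},{"x":3.2,"y":-5,"z":4.5,"ax":0,"ay":0,"az":0},{"x":3.2,"y":-5,"z":5,"ax":0,"ay":0,"az":0},{"x":3.2,"y":-5,"z":5,"ax":0,"ay":0,"az":0},{"x":3.2,"y":-5,"z":5,"ax":0,"ay":0,"az":0}]'; python3 go.py 0.5465 0.1387 0.216 9.45; python3 look.py w6 wrist;python3 look.py s6 scene; python3 - <<'E'
import cv2
a=cv2.imread("pics/w6.png");s=cv2.imread("pics/s6.png")
s=cv2.resize(s[115:225,325:425],None,fx=5,fy=5,interpolation=cv2.INTER_CUBIC)
cv2.imwrite("pics/s6c.png",s)
E
```

```text
time: 8.3
tcp_pos: [0.5468, 0.1393, 0.2311]
tcp_rot: [[0.986, 0.165, 0.001], [0.165, -0.986, 0.0], [0.001, 0.0, -1.0]]
wrist_force: [-1.0, 0.2, -2.6]
grip_width: 0.105
cm [-0.0412  0.0496  1.505 ] rot [ 0.0001 -0.0013  0.0005] t 8.3 tcp [0.5468 0.1393 0.2311]
tool yaw 9.480020022564098 F [-1.0272  0.2032 -2.5512] M [ 0.0037 -0.0137  0.0546] w 0.10548881687763646
```

View pics/w6.png

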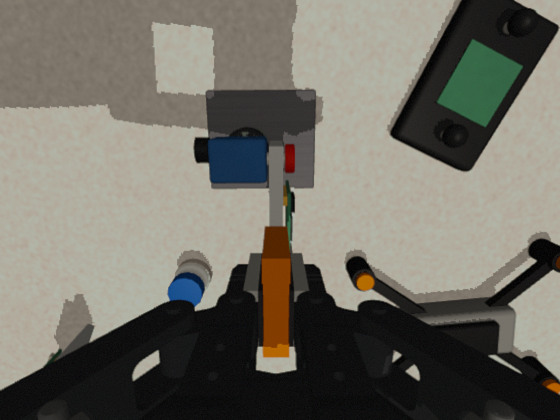

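View pics/s6c.png

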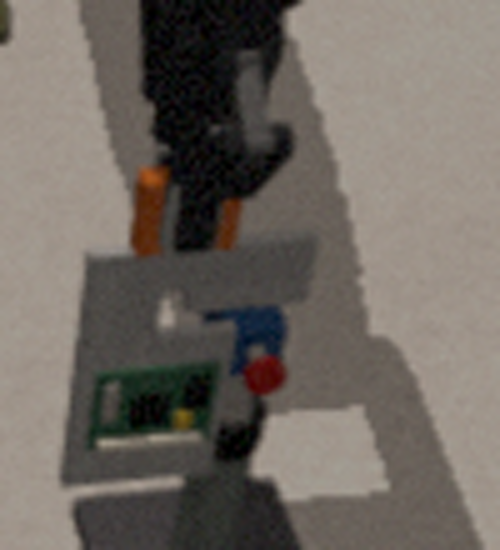

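```bash
python3 -m handwheel '[{"x":0,"y":0,"z":0.5,"ax":0,"ay":0,"az":0},{"x":0,"y":0,"z":1.0,"ax":0,"ay":0,"az":0},{"x":0,"y":0,"z":1.5,"ax":0,"ay":0,"az":0},{"x":0,"y":0,"z":2.0,"ax":0,"ay":0,"az":0},{"x":0,"y":0,"z":2.3,"ax":0,"ay":0,"az":0},{"x":0,"y":0,"z":2.3,"ax":0,"ay":0,"az":0},{"x":0,"y":0,"z":2.3,"ax":0,"ay":0,"az":0}]'; python3 go.py 0.5465 0.1387 0.202 9.45; python3 look.py s7 scene; python3 - <<'E'
import cv2
s=cv2.imread("pics/s7.png")
s=cv2.resize(s[135:225,325:425],None,fx=6,fy=6,interpolation=cv2.INTER_CUBIC)
cv2.imwrite("pics/s7c.png",s)
E
```

```text
time: 9.28
tcp_pos: [0.5465, 0.1396, 0.2075]
tcp_rot: [[0.986, 0.165, 0.0], [0.165, -0.986, 0.0], [0.0, -0.0, -1.0]]
wrist_force: [0.0, 0.0, -2.4]
grip_width: 0.104
cm [-0.0138  0.0883  0.5529] rot [-0.     -0.0004  0.0011] t 9.275 tcp [0.5465 0.1396 0.2075]
tool yaw 9.512107132154105 F [ 0.036   0.0465 -2.3698] M [ 0.0315 -0.0476  0.0046] w 0.10448135884623441
```

View pics/s7c.png

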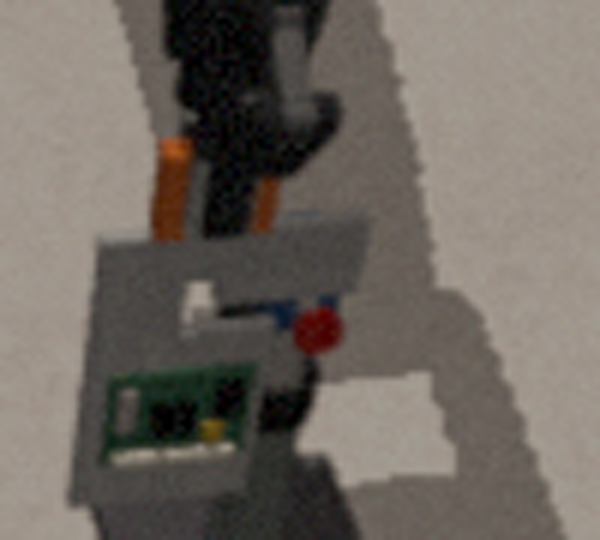

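```bash
python3 -m handwheel '[{"x":0,"y":0,"z":0.1,"ax":0,"ay":0,"az":0},{"x":0,"y":0,"z":0.2,"ax":0,"ay":0,"az":0},{"x":0,"y":0,"z":0.2,"ax":0,"ay":0,"az":0},{"x":0,"y":0,"z":0.2,"ax":0,"ay":0,"az":0}]'; python3 go.py 0.5465 0.1387 0.202 9.45;python3 -m handwheel '[{"x":0,"y":0,"z":0.1,"ax":0,"ay":0,"az":0},{"x":0,"y":0,"z":0.1,"ax":0,"ay":0,"az":0}]'; python3 go.py 0.5465 0.1387 0.202 9.45
```

```text
time: 9.82
tcp_pos: [0.5463, 0.1395, 0.2053]
tcp_rot: [[0.986, 0.165, 0.0], [0.165, -0.986, 0.0], [0.0, -0.0, -1.0]]
wrist_force: [0.3, 0.6, -2.5]
grip_width: 0.109
cm [0.002  0.0858 0.3331] rot [-0.     -0.      0.0011] t 9.825 tcp [0.5463 0.1395 0.2053]
tool yaw 9.5104949035697 F [ 0.2785  0.5615 -2.5164] M [ 0.024  -0.0325  0.0157] w 0.10915409777781422
time: 10.07
tcp_pos: [0.5463, 0.1395, 0.2042]
tcp_rot: [[0.986, 0.165, -0.0], [0.165, -0.986, -0.0], [-0.0, -0.0, -1.0]]
wrist_force: [-0.8, 1.1, -2.6]
grip_width: 0.108
cm [0.0063 0.0855 0.2181] rot [-0.      0.0002  0.0011] t 10.075 tcp [0.5463 0.1395 0.2042]
tool yaw 9.510511431140694 F [-0.7577  1.0535 -2.6278] M [ 0.0198 -0.0294 -0.0107] w 0.1076517196549671
```

```bash
for i in 1; do python3 -m handwheel '[{"x":0,"y":0,"z":0.05,"ax":0,"ay":0,"az":0},{"x":0,"y":0,"z":0.1,"ax":0,"ay":0,"az":0}]'; done; python3 go.py 0.5465 0.1387 0.202 9.45 | tail -1;python3 -m handwheel '[{"x":0,"y":0,"z":0.05,"ax":0,"ay":0,"az":0},{"x":0,"y":0,"z":0.05,"ax":0,"ay":0,"az":0}]'|egrep 'pos|force'; python3 go.py 0.5465 0.1387 0.202 9.45|tail -1;python3 -m handwheel '[{"x":0,"y":0,"z":0.05,"ax":0,"ay":0,"az":0},{"x":0,"y":0,"z":0.05,"ax":0,"ay":0,"az":0}]'|egrep 'pos|force'; python3 go.py 0.5465 0.1387 0.202 9.45|tail -1
```

```text
time: 10.32
tcp_pos: [0.5464, 0.1396, 0.2033]
tcp_rot: [[0.986, 0.165, 0.0], [0.165, -0.986, 0.0], [0.0, -0.0, -1.0]]
wrist_force: [0.4, -0.3, -2.4]
grip_width: 0.107
tool yaw 9.512350361811544 F [ 0.4163 -0.2907 -2.4066] M [-0.02    0.0479  0.0029] w 0.10720554405912885
tcp_pos: [0.5463, 0.1395, 0.2028]
wrist_force: [-0.5, -0.1, -2.5]
tool yaw 9.509605402725898 F [-0.5382 -0.133  -2.544 ] M [-0.0171  0.013  -0.0227] w 0.10364228875864541
tcp_pos: [0.5463, 0.1396, 0.2023]
wrist_force: [0.2, 0.0, -3.4]
tool yaw 9.511346976523921 F [ 0.1613  0.0384 -3.3832] M [0.0204 0.0311 0.0071] w 0.1065644828481632
```

```bash
python3 -m handwheel '[{"x":0,"y":0,"z":0.05,"ax":0,"ay":0,"az":0},{"x":0,"y":0,"z":0.05,"ax":0,"ay":0,"az":0}]'|egrep 'pos|force'; python3 go.py 0.5465 0.1387 0.202 9.45|tail -1;python3 -m handwheel '[{"x":0,"y":0,"z":0.05,"ax":0,"ay":0,"az":0},{"x":0,"y":0,"z":0.05,"ax":0,"ay":0,"az":0}]'|egrep 'pos|force'; python3 go.py 0.5465 0.1387 0.202 9.45|tail -1
```

```text
tcp_pos: [0.5463, 0.1396, 0.2018]
wrist_force: [-0.8, -0.2, -1.5]
tool yaw 9.509528628920814 F [-0.8295 -0.2291 -1.5271] M [ 0.0049 -0.0124  0.0221] w 0.10752885034614379
tcp_pos: [0.5463, 0.1396, 0.2012]
wrist_force: [0.1, 0.4, -2.1]
tool yaw 9.50979406317622 F [ 0.0657  0.4458 -2.138 ] M [-0.0299  0.0429 -0.0134] w 0.10650602347180248
```

```bash
python3 -m handwheel '[{"x":0,"y":0,"z":0.05,"ax":0,"ay":0,"az":0},{"x":0,"y":0,"z":0.05,"ax":0,"ay":0,"az":0}]'|egrep 'pos|force'; python3 go.py 0.5465 0.1387 0.202 9.45|tail -1
```

```text
tcp_pos: [0.5464, 0.1395, 0.2009]
wrist_force: [-0.5, 0.4, -1.6]
tool yaw 9.511620225431068 F [-0.4529  0.4217 -1.5511] M [ 0.0199 -0.0134  0.0383] w 0.10252346339147649
```

```bash
python3 -m handwheel '[{"x":0,"y":0,"z":0.05,"ax":0,"ay":0,"az":0},{"x":0,"y":0,"z":0.05,"ax":0,"ay":0,"az":0}]'|egrep 'pos|force'; python3 go.py 0.5465 0.1387 0.202 9.45|tail -1;python3 -m handwheel '[{"x":0,"y":0,"z":0.05,"ax":0,"ay":0,"az":0},{"x":0,"y":0,"z":0.05,"ax":0,"ay":0,"az":0}]'|egrep 'pos|force'; python3 go.py 0.5465 0.1387 0.202 9.45|tail -1
```

```text
tcp_pos: [0.5465, 0.1395, 0.2007]
wrist_force: [-0.7, -1.1, 0.1]
tool yaw 9.513760084248219 F [-0.6511 -1.0808  0.0553] M [0.0459 0.1912 0.0087] w 0.11070764089191608
tcp_pos: [0.5466, 0.1395, 0.2006]
wrist_force: [-1.1, -0.7, 3.1]
tool yaw 9.512283333929812 F [-1.0511 -0.7417  3.1326] M [-0.0458  0.387   0.1054] w 0.10270892700965861
```

```bash
python3 -m handwheel '[{"x":0,"y":0,"z":0.05,"ax":0,"ay":0,"az":0},{"x":0,"y":0,"z":0.05,"ax":0,"ay":0,"az":0}]'|egrep 'pos|force'; python3 go.py 0.5465 0.1387 0.202 9.45|tail -1
```

```text
tcp_pos: [0.5467, 0.1395, 0.2004]
wrist_force: [-3.2, -2.2, 5.1]
tool yaw 9.516897013640726 F [-3.1786 -2.1689  5.0804] M [-0.0813  0.5671  0.0645] w 0.10325691140281373
```

```bash
python3 -m handwheel '[{"x":0,"y":0,"z":-0.2,"ax":0,"ay":0,"az":0},{"x":0,"y":0,"z":-0.35,"ax":0,"ay":0,"az":0},{"x":0,"y":0,"z":-0.35,"ax":0,"ay":0,"az":0},{"x":0,"y":0,"z":-0.35,"ax":0,"ay":0,"az":0}]'|egrep 'pos|force'; python3 go.py 0.5465 0.1387 0.2029 9.45; python3 look.py w8 wrist;python3 look.py s8 scene; python3 - <<'E'
import cv2
s=cv2.imread("pics/s8.png")
s=cv2.resize(s[135:225,325:425],None,fx=6,fy=6,interpolation=cv2.INTER_CUBIC)
cv2.imwrite("pics/s8c.png",s)
s=cv2.imread("pics/w8.png")
s=cv2.resize(s[90:250,200:340],None,fx=4,fy=4,interpolation=cv2.INTER_CUBIC)
cv2.imwrite("pics/w8c.png",s)
E
```

```text
tcp_pos: [0.5461, 0.1396, 0.2022]
wrist_force: [-0.1, 0.7, -2.3]
cm [ 0.0234  0.0909 -0.0675] rot [-0.0001  0.0008  0.0011] t 12.825 tcp [0.5461 0.1396 0.2022]
tool yaw 9.511096360311663 F [-0.0932  0.6723 -2.256 ] M [ 0.0099 -0.0288  0.0394] w 0.10714716005126468
```

View pics/s8c.png

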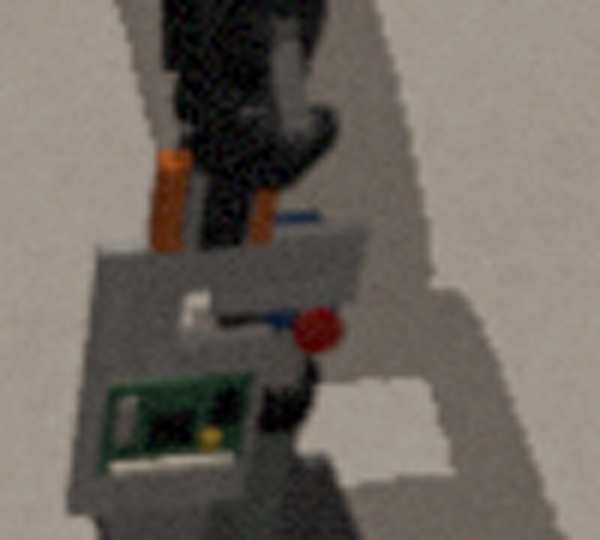

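View pics/w8c.png

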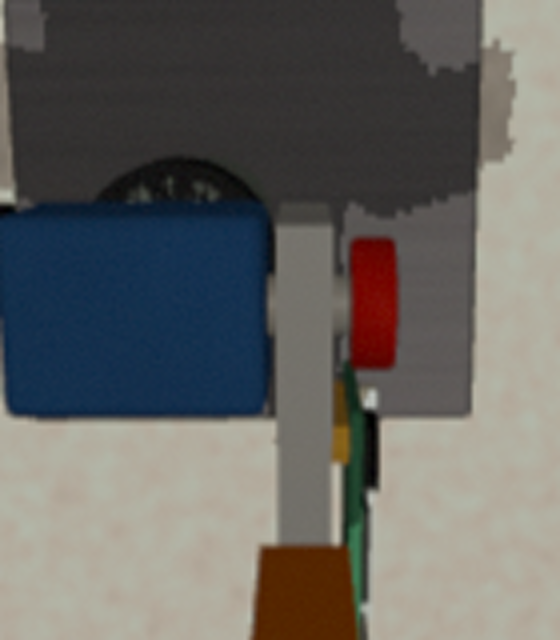

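```bash
python3 - <<'E'
from h import *; import pickle
np.set_printoptions(precision=4,suppress=True)
W,d=pickle.load(open("pics/w8.pkl","rb"))
p=lambda x,y:(200+x/4-.4,90+y/4-.4)
a=np.radians(9.45);X=np.array([np.cos(a),np.sin(a),0]);Y=np.array([-np.sin(a),np.cos(a),0])
zb=.2022-.1337
E=plane(W,*p(306,222),zb+.130); P=plane(W,*p(342,303),.1592)
print("prong end",E,"pin",P,"pin y in carrier",.055-(E-P)@Y)
L=plane(W,*p(278,300),zb+.13)@X;Rr=plane(W,*p(333,300),zb+.13)@X
print("plate",L,Rr,"block",plane(W,*p(268,300),.1722)@X,"disc",plane(W,*p(350,303),.163)@X)
T=np.array([.5461,.1396,0]);print("TCP",T@X,T@Y,"pinY",P@Y, E@Y)
E
```

```text
prong end [0.5376 0.194  0.1985] pin [0.5447 0.181  0.1592] pin y in carrier 0.04097718625966406
plate 0.5592585314152148 0.565064957123117 block 0.5574853758410225 disc 0.5680024878704668
TCP 0.5616095011250974 0.04804308739058271 pinY 0.08912070927432407 0.10314352301466
```

```bash
python3 -m handwheel '[{"x":0.05,"y":0,"z":-0.06,"ax":0,"ay":0,"az":0},{"x":0.05,"y":-0.4,"z":-0.06,"ax":0,"ay":0,"az":0},{"x":0.05,"y":-0.8,"z":-0.06,"ax":0,"ay":0,"az":0},{"x":0.05,"y":-1.2,"z":-0.06,"ax":0,"ay":0,"az":0},{"x":0.05,"y":-1.4,"z":-0.06,"ax":0,"ay":0,"az":0},{"x":0.05,"y":-1.4,"z":-0.06,"ax":0,"ay":0,"az":0}]'|egrep 'pos|force'; python3 go.py 0.5397 0.180 0.2029 9.45;python3 look.py s9 scene; python3 - <<'E'
import cv2
s=cv2.imread("pics/s9.png")
s=cv2.resize(s[135:225,325:425],None,fx=6,fy=6,interpolation=cv2.INTER_CUBIC)
cv2.imwrite("pics/s9c.png",s)
E
```

```text
tcp_pos: [0.5445, 0.1536, 0.2034]
wrist_force: [0.0, -0.1, -2.5]
cm [-0.0333 -2.6789  0.0529] rot [0.     0.     0.0015] t 13.675 tcp [0.5445 0.1536 0.2034]
tool yaw 9.533469919405604 F [ 0.0351 -0.0641 -2.452 ] M [0.0146 0.0344 0.0287] w 0.10711216381731563
```

View pics/s9c.png

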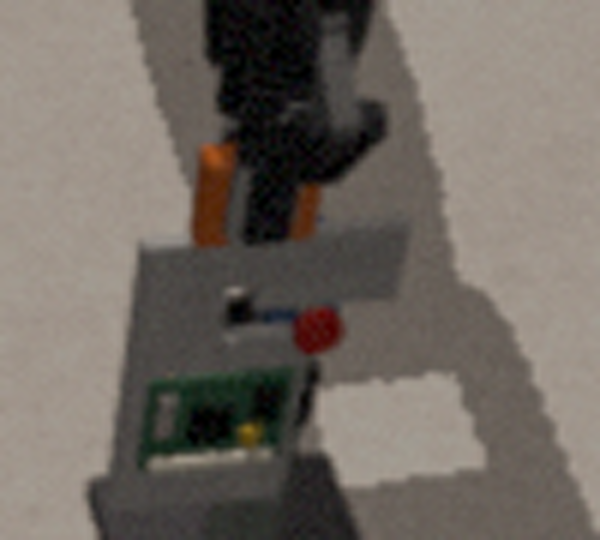

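```bash
python3 -m handwheel '[{"x":0,"y":-0.2,"z":0.04,"ax":0,"ay":0,"az":0},{"x":0,"y":-0.5,"z":0.04,"ax":0,"ay":0,"az":0},{"x":0,"y":-0.9,"z":0.04,"ax":0,"ay":0,"az":0},{"x":0,"y":-1.2,"z":0.04,"ax":0,"ay":0,"az":0},{"x":0,"y":-1.2,"z":0.04,"ax":0,"ay":0,"az":0}]'|egrep 'pos|force'; python3 go.py 0.5397 0.180 0.2029 9.45
```

```text
tcp_pos: [0.5425, 0.1655, 0.203]
wrist_force: [0.3, -0.6, -2.7]
cm [-0.0357 -1.4714  0.0147] rot [-0.     -0.      0.0015] t 14.35 tcp [0.5425 0.1655 0.203 ]
tool yaw 9.536810088175754 F [ 0.3298 -0.6127 -2.6669] M [ 0.0235 -0.0146 -0.048 ] w 0.1099526103554586
```

```bash
python3 -m handwheel '[{"x":0,"y":-0.3,"z":0,"ax":0,"ay":0,"az":0},{"x":0,"y":-0.6,"z":0,"ax":0,"ay":0,"az":0},{"x":0,"y":-0.9,"z":0,"ax":0,"ay":0,"az":0},{"x":0,"y":-1.1,"z":0,"ax":0,"ay":0,"az":0},{"x":0,"y":-1.1,"z":0,"ax":0,"ay":0,"az":0}]'|egrep 'pos|force'; python3 go.py 0.5397 0.180 0.2029 9.45
```

```text
tcp_pos: [0.5407, 0.1763, 0.203]
wrist_force: [0.4, -0.3, -2.7]
cm [-0.0374 -0.3832  0.0122] rot [0.     0.     0.0013] t 14.975 tcp [0.5407 0.1763 0.203 ]
tool yaw 9.52488190261766 F [ 0.3682 -0.3469 -2.6985] M [-0.0527 -0.0505 -0.0094] w 0.10792970804485445
```

```bash
python3 -m handwheel '[{"x":0,"y":-0.1,"z":0,"ax":0,"ay":0,"az":0},{"x":0,"y":-0.2,"z":0,"ax":0,"ay":0,"az":0},{"x":0,"y":-0.2,"z":0,"ax":0,"ay":0,"az":0}]'|egrep 'pos|force'; python3 go.py 0.5397 0.180 0.2029 9.45|tail -1; python3 -m handwheel '[{"x":0,"y":-0.1,"z":0,"ax":0,"ay":0,"az":0},{"x":0,"y":-0.1,"z":0,"ax":0,"ay":0,"az":0}]'|egrep 'pos|force'; python3 go.py 0.5397 0.180 0.2029 9.45|tail -1;python3 look.py s10 scene; python3 look.py w10 wrist; python3 - <<'E'
import cv2
s=cv2.imread("pics/s10.png")
s=cv2.resize(s[135:225,325:425],None,fx=6,fy=6,interpolation=cv2.INTER_CUBIC)
cv2.imwrite("pics/s10c.png",s)
s=cv2.imread("pics/w10.png")
s=cv2.resize(s[90:250,200:340],None,fx=4,fy=4,interpolation=cv2.INTER_CUBIC)
cv2.imwrite("pics/w10c.png",s)
E
```

```text
tcp_pos: [0.5404, 0.1781, 0.203]
wrist_force: [1.1, 0.8, -3.1]
tool yaw 9.51453006113545 F [ 1.0972  0.8392 -3.1111] M [ 0.0093 -0.0253 -0.0018] w 0.10336923729132691
tcp_pos: [0.5402, 0.1791, 0.203]
wrist_force: [-0.1, -0.6, -2.8]
tool yaw 9.514290158197568 F [-0.1263 -0.5511 -2.8157] M [-0.0538  0.0162  0.013 ] w 0.10527185029427177
```

View pics/s10c.png

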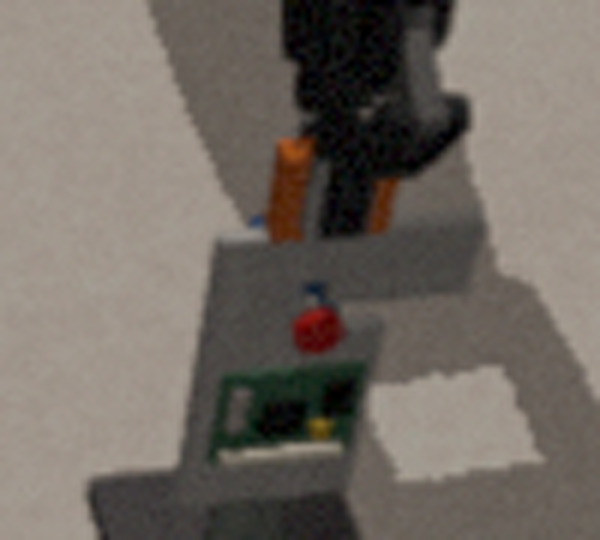

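View pics/w10c.png

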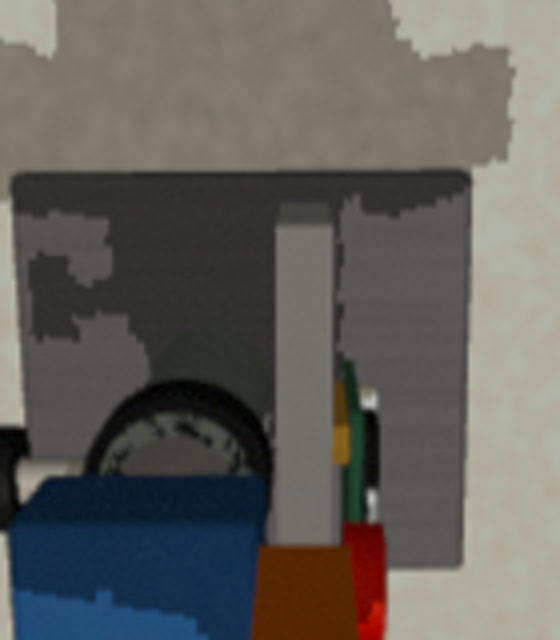

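```bash
python3 -m handwheel '[{"x":0,"y":-0.05,"z":0,"ax":0,"ay":0,"az":0},{"x":0,"y":-0.05,"z":0,"ax":0,"ay":0,"az":0}]'|egrep 'pos|force'; python3 go.py 0.5397 0.180 0.2029 9.45|tail -1; python3 -m handwheel '[{"x":0,"y":-0.05,"z":0,"ax":0,"ay":0,"az":0},{"x":0,"y":-0.05,"z":0,"ax":0,"ay":0,"az":0}]'|egrep 'pos|force'; python3 go.py 0.5397 0.180 0.2029 9.45|tail -1
```

```text
tcp_pos: [0.5402, 0.1796, 0.203]
wrist_force: [0.3, 0.0, -2.4]
tool yaw 9.51150118754007 F [ 0.326   0.0087 -2.4016] M [ 0.0137 -0.0106  0.007 ] w 0.10774008647997356
tcp_pos: [0.5401, 0.1801, 0.203]
wrist_force: [-0.9, -0.3, -2.3]
tool yaw 9.515062394419273 F [-0.9229 -0.3226 -2.3428] M [-0.0317 -0.001  -0.0337] w 0.10681423722677824
```

```bash
python3 -m handwheel '[{"x":0,"y":-0.05,"z":0,"ax":0,"ay":0,"az":0},{"x":0,"y":-0.05,"z":0,"ax":0,"ay":0,"az":0}]'|egrep 'pos|force'; python3 go.py 0.5397 0.180 0.2029 9.45|tail -1
```

```text
tcp_pos: [0.54, 0.1806, 0.203]
wrist_force: [-0.4, 0.1, -3.8]
tool yaw 9.511500168684424 F [-0.4364  0.067  -3.7721] M [ 0.0423 -0.0581  0.0601] w 0.1053111461518968
```

```bash
python3 -m handwheel '[{"x":0,"y":-0.05,"z":0,"ax":0,"ay":0,"az":0},{"x":0,"y":-0.05,"z":0,"ax":0,"ay":0,"az":0}]'|egrep 'pos|force'; python3 go.py 0.5397 0.180 0.2029 9.45|tail -1
```

```text
tcp_pos: [0.5399, 0.1811, 0.203]
wrist_force: [-0.1, 0.6, -1.9]
tool yaw 9.51086452830637 F [-0.0759  0.5705 -1.8506] M [ 0.0196 -0.006  -0.0175] w 0.10963528673134379
```

```bash
python3 -m handwheel '[{"x":0,"y":-0.05,"z":0,"ax":0,"ay":0,"az":0},{"x":0,"y":-0.05,"z":0,"ax":0,"ay":0,"az":0}]'|egrep 'pos|force'; python3 go.py 0.5397 0.180 0.2029 9.45|tail -1
```

```text
tcp_pos: [0.5399, 0.1814, 0.203]
wrist_force: [0.5, -1.1, -2.5]
tool yaw 9.513820543556175 F [ 0.4795 -1.0637 -2.4578] M [-0.1329 -0.0325 -0.0022] w 0.1058839986972287
```

```bash
python3 -m handwheel '[{"x":0,"y":-0.05,"z":0,"ax":0,"ay":0,"az":0},{"x":0,"y":-0.05,"z":0,"ax":0,"ay":0,"az":0}]'|egrep 'pos|force'; python3 go.py 0.5397 0.180 0.2029 9.45|tail -1
```

```text
tcp_pos: [0.5398, 0.1817, 0.203]
wrist_force: [-0.2, -2.3, -3.5]
tool yaw 9.514685078038656 F [-0.239  -2.271  -3.4843] M [-0.5797 -0.0593  0.0322] w 0.1044876843128175
```

```bash
python3 -m handwheel '[{"x":0,"y":0.15,"z":0,"ax":0,"ay":0,"az":0},{"x":0,"y":0.15,"z":0,"ax":0,"ay":0,"az":0},{"x":0,"y":0.15,"z":0,"ax":0,"ay":0,"az":0},{"x":0,"y":0.15,"z":0.2,"ax":0,"ay":0,"az":0},{"x":0,"y":0.15,"z":0.4,"ax":0,"ay":0,"az":0},{"x":0,"y":0.15,"z":0.5,"ax":0,"ay":0,"az":0},{"x":0,"y":0.15,"z":0.5,"ax":0,"ay":0,"az":0}]'|egrep 'pos|force'; python3 go.py 0.5397 0.1803 0.189 9.45
```

```text
tcp_pos: [0.5399, 0.1806, 0.1978]
wrist_force: [0.3, -0.1, -1.6]
cm [-0.0246  0.0227  0.8834] rot [-0.      0.0003  0.0011] t 18.075 tcp [0.5399 0.1806 0.1978]
tool yaw 9.513888195689853 F [ 0.3049 -0.0836 -1.6135] M [ 0.0289 -0.0026  0.0041] w 0.10751188993005238
```

```bash
python3 -m handwheel '[{"x":0,"y":0.03,"z":0.1,"ax":0,"ay":0,"az":0},{"x":0,"y":0.03,"z":0.2,"ax":0,"ay":0,"az":0},{"x":0,"y":0.03,"z":0.3,"ax":0,"ay":0,"az":0},{"x":0,"y":0.03,"z":0.4,"ax":0,"ay":0,"az":0},{"x":0,"y":0.03,"z":0.4,"ax":0,"ay":0,"az":0}]'|egrep 'pos|force'; python3 go.py 0.5397 0.1803 0.189 9.45
```

```text
tcp_pos: [0.54, 0.1803, 0.1939]
wrist_force: [0.4, -1.3, -2.8]
cm [-0.024  -0.0083  0.4868] rot [0.     0.0003 0.0011] t 18.7 tcp [0.54   0.1803 0.1939]
tool yaw 9.512790200047894 F [ 0.3656 -1.2662 -2.7987] M [ 0.0371 -0.0096 -0.0095] w 0.1082362215336829
```

```bash
python3 -m handwheel '[{"x":0,"y":0,"z":0.1,"ax":0,"ay":0,"az":0},{"x":0,"y":0,"z":0.2,"ax":0,"ay":0,"az":0},{"x":0,"y":0,"z":0.3,"ax":0,"ay":0,"az":0},{"x":0,"y":0,"z":0.3,"ax":0,"ay":0,"az":0}]'|egrep 'pos|force'; python3 go.py 0.5397 0.1803 0.189 9.45
```

```text
tcp_pos: [0.54, 0.1803, 0.1909]
wrist_force: [0.3, -0.5, -2.7]
cm [-0.0257 -0.0081  0.1876] rot [-0.      0.0002  0.001 ] t 19.2 tcp [0.54   0.1803 0.1909]
tool yaw 9.509156280734233 F [ 0.3497 -0.5228 -2.7274] M [-0.022  -0.0073  0.0511] w 0.11128156857476247
```

```bash
python3 -m handwheel '[{"x":0,"y":0,"z":0.05,"ax":0,"ay":0,"az":0},{"x":0,"y":0,"z":0.1,"ax":0,"ay":0,"az":0},{"x":0,"y":0,"z":0.1,"ax":0,"ay":0,"az":0}]'|egrep 'pos|force'; python3 go.py 0.5397 0.1803 0.189 9.45|tail -1;python3 -m handwheel '[{"x":0,"y":0,"z":0.05,"ax":0,"ay":0,"az":0},{"x":0,"y":0,"z":0.05,"ax":0,"ay":0,"az":0}]'|egrep 'pos|force'; python3 go.py 0.5397 0.1803 0.189 9.45|tail -1;
```

```text
tcp_pos: [0.54, 0.1803, 0.19]
wrist_force: [0.3, -0.2, -2.1]
tool yaw 9.513248405758608 F [ 0.3385 -0.1927 -2.0901] M [0.0477 0.0095 0.0128] w 0.10877469322696304
tcp_pos: [0.54, 0.1803, 0.1895]
wrist_force: [0.3, -0.2, -1.9]
tool yaw 9.51121385416545 F [ 0.3027 -0.2263 -1.8503] M [0.0074 0.0336 0.0257] w 0.10416687782669964
```

```bash
python3 -m handwheel '[{"x":0,"y":0,"z":0.05,"ax":0,"ay":0,"az":0},{"x":0,"y":0,"z":0.05,"ax":0,"ay":0,"az":0}]'|egrep 'pos|force'; python3 go.py 0.5397 0.1803 0.189 9.45|tail -1;
```

```text
tcp_pos: [0.54, 0.1803, 0.189]
wrist_force: [0.7, -0.5, -2.3]
tool yaw 9.51082316049249 F [ 0.7371 -0.5125 -2.2882] M [ 0.0015  0.0137 -0.0248] w 0.10733249421137624
```

```bash
python3 -m handwheel '[{"x":0,"y":0,"z":0.04,"ax":0,"ay":0,"az":0},{"x":0,"y":0,"z":0.04,"ax":0,"ay":0,"az":0}]'|egrep 'pos|force'; python3 go.py 0.5397 0.1803 0.189 9.45|tail -1;
```

```text
tcp_pos: [0.5401, 0.1803, 0.1889]
wrist_force: [-0.1, 0.0, -0.4]
tool yaw 9.509370476850426 F [-0.0781  0.0114 -0.3961] M [-0.0277  0.078   0.0333] w 0.10478866425422491
```

```bash
python3 -m handwheel '[{"x":0,"y":0,"z":0.02,"ax":0,"ay":0,"az":0},{"x":0,"y":0,"z":0.02,"ax":0,"ay":0,"az":0}]' - 20|egrep 'pos|force'; python3 go.py 0.5397 0.1803 0.189 9.45|tail -1;python3 look.py s11 scene; python3 - <<'E'
import cv2
s=cv2.imread("pics/s11.png")
s=cv2.resize(s[135:225,325:425],None,fx=6,fy=6,interpolation=cv2.INTER_CUBIC)
cv2.imwrite("pics/s11c.png",s)
E
```

```text
tcp_pos: [0.5401, 0.1803, 0.1888]
wrist_force: [-1.4, -0.5, 0.4]
tool yaw 9.512224182199507 F [-1.436  -0.5442  0.444 ] M [0.0233 0.2204 0.0171] w 0.10881389982778178
```

View pics/s11c.png

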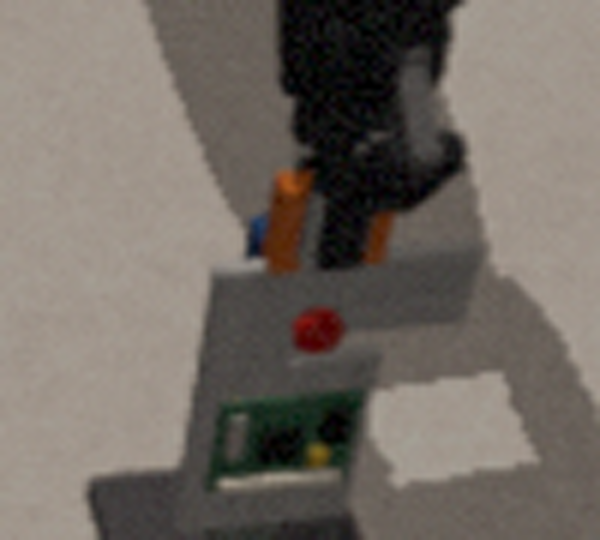

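```bash
python3 -m handwheel '[{"x":0,"y":0,"z":0,"ax":0,"ay":0,"az":0},{"x":0,"y":0,"z":0,"ax":0,"ay":0,"az":0}]' 0.15|egrep 'pos|force|wid'; python3 -m handwheel '[{"x":0,"y":0,"z":0,"ax":0,"ay":0,"az":0},{"x":0,"y":0,"z":0,"ax":0,"ay":0,"az":0},{"x":0,"y":0,"z":0,"ax":0,"ay":0,"az":0},{"x":0,"y":0,"z":0,"ax":0,"ay":0,"az":0}]' 0.4|egrep 'pos|force|wid'; python3 look.py s12 scene; python3 look.py w12 wrist; python3 - <<'E'
import cv2
s=cv2.imread("pics/s12.png")
s=cv2.resize(s[135:225,325:425],None,fx=6,fy=6,interpolation=cv2.INTER_CUBIC)
cv2.imwrite("pics/s12c.png",s)
E
```

```text
tcp_pos: [0.5403, 0.1803, 0.1887]
wrist_force: [0.0, 0.1, -0.7]
grip_width: 0.151
tcp_pos: [0.54, 0.1803, 0.1884]
wrist_force: [1.0, -0.5, -0.2]
grip_width: 0.399
```

View pics/s12c.png

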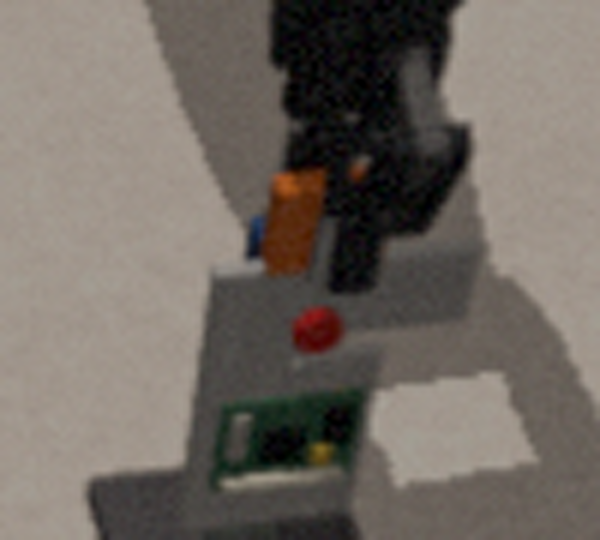

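View pics/w12.png

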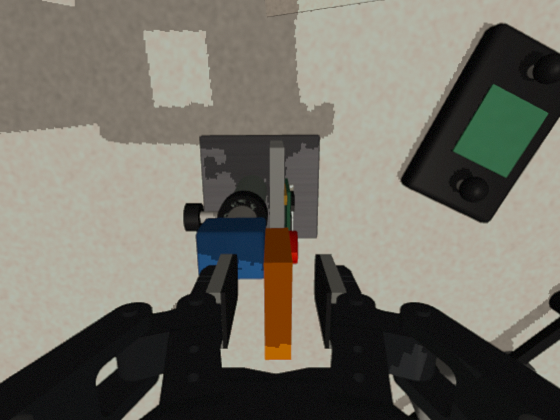

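Released, and it hangs upright; the fingers at (225,300) and (330,300) are clear of the tab at (278,295). Now retreating straight up.

```bash
python3 -m handwheel '[{"x":0,"y":0,"z":-0.5,"ax":0,"ay":0,"az":0},{"x":0,"y":0,"z":-1.5,"ax":0,"ay":0,"az":0},{"x":0,"y":0,"z":-3,"ax":0,"ay":0,"az":0},{"x":0,"y":0,"z":-6,"ax":0,"ay":0,"az":0},{"x":0,"y":0,"z":-9,"ax":0,"ay":0,"az":0},{"x":0,"y":0,"z":-12,"ax":0,"ay":0,"az":0},{"x":0,"y":3,"z":-13,"ax":0,"ay":0,"az":0},{"x":0,"y":6,"z":-13,"ax":0,"ay":0,"az":0},{"x":0,"y":8,"z":-13,"ax":0,"ay":0,"az":0},{"x":0,"y":8,"z":-13,"ax":0,"ay":0,"az":0},{"x":0,"y":8,"z":-13,"ax":0,"ay":0,"az":0}]'; python3 look.py s13 scene; python3 look.py w13 wrist;  python3 - <<'E'
import cv2
s=cv2.imread("pics/s13.png")
s=cv2.resize(s[135:235,325:425],None,fx=6,fy=6,interpolation=cv2.INTER_CUBIC)
cv2.imwrite("pics/s13c.png",s)
E
```

```text
time: 22.85
tcp_pos: [0.5531, 0.1019, 0.3184]
tcp_rot: [[0.986, 0.165, -0.0], [0.165, -0.986, 0.001], [-0.0, -0.001, -1.0]]
wrist_force: [0.1, 0.7, 0.2]
grip_width: 0.399
```

View pics/s13c.png

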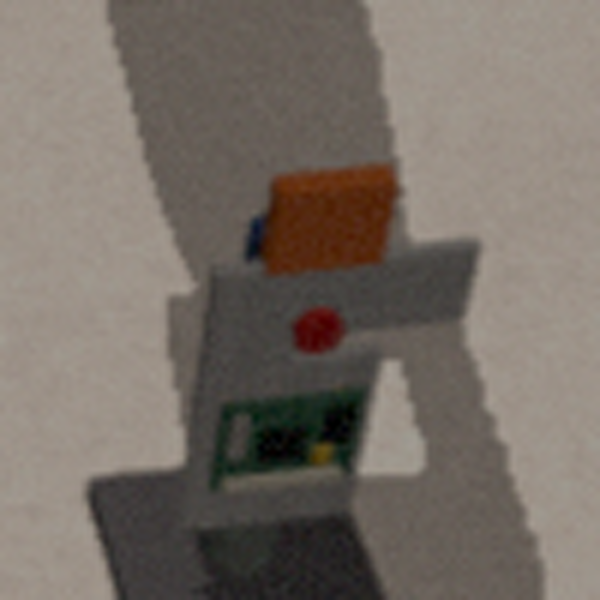

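View pics/w13.png

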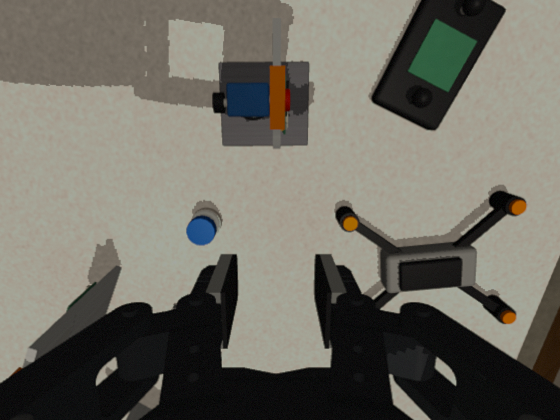

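View pics/s13.png

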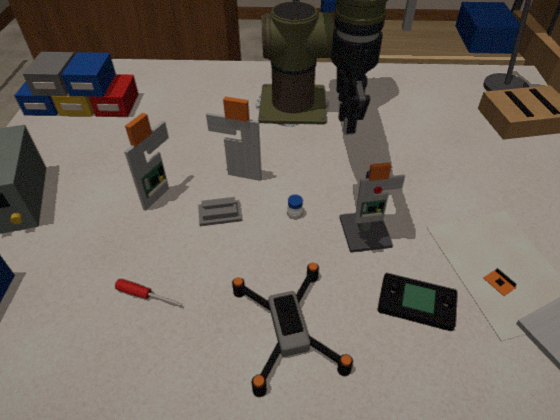

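```bash
python3 -c "
from rig import r
print(r.finish_job())"
```

```text
the job is handed in; nothing more can be done
None
```

The carrier is hanging from the notch on the stand's pin, with the circuit board facing away from the post. I let go of it and handed the job in at about 23 s of the 61 s allowed.

- **Which carrier:** three things looked like it; I took the smallest, the one standing in the grey rack. I gripped it by the orange tab and lifted it straight out.
- **Pin height:** by sight it was 0.159–0.160 m. Touching the prong down on the pin gave about 0.159 m, with a net force of about 8 N.
- **Fitting the slot:** I raised it 2 mm, slid it sideways until it lightly touched the end wall (about 2 N), and backed off 1 mm. I then lowered it until the pin took the weight, at the height I expected.
- **Last checks:** after backing away, the scene and wrist pictures show the carrier upright between the blue block and the red disc. The gripper is clear of it, and the wrist force is near zero. The jar, screwdriver, drone and remote were in the same places as at the start.
- **What disagreed:**
  - A rough single-view estimate of the disc's height from the scene camera read 4–7 mm high; I did not use it because the touch settled the height.
  - One view put the carrier about 2 mm off along its width; the close wrist view and the end-wall touch settled that.

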